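Restock the pill-jar case

TASK

Slide the glass cover of the dispensing case fully back and stand one spare pill jar from the lacquered tray, lid up, in every pocket of the case that is empty; leave the jars that are already in the case in their pockets, and any spares not needed standing on the tray. When every pocket holds a jar, slide the cover fully shut again, without disturbing the cup, the pot and the spoons.

Things in the scene. Friction and masses are not known exactly. Their poses are not given: they have to be found in the camera images.
- case: dark wooden dispensing case, fixed, on the left or right of the counter. Origin on the counter under the centre of its front bay; x from the front face (x = -98 mm) to the back (+282 mm), y across (+-158 mm). The bay (inside x +-80, y +-140 mm) is open above. Front wall 58 mm high, side walls with brass tracks 72 mm; behind the bay a closed locker 58 mm high
- bay (a point): centre of the bay's floor, 8 mm above the case's origin, axes as the case. On this floor are 8 equal pockets, 55 mm square: 2 rows (x = -30 and +30 mm) of 4 (y = -90, -30, 30, 90 mm), with 5 mm dividers between them and ledges round the edge standing 14 mm above the floor
- cover (a joint): travel in m of the glass cover along the case's +x: 0 shut over the bay, 0.18 fully back over the locker, the bay then fully open. At the start shut or up to 30 mm ajar. Pane 180 x 290 x 6 mm, top 66 mm above the counter; takes about 2 to 3 N, stays where it is left
- cover_pull (a point): middle of the top edge of the cover's brass pull, which moves with the cover: an upright bar 12 mm thick (case x), 64 mm long (case y), standing 22 mm above the pane (top 88 mm above the counter), 18 mm behind the cover's front edge; axes as the case
- stock1: pill jar: a squat round jade-green porcelain body 46 mm across and 24 mm high, and on it a fixed upright boxwood-yellow lid 28 mm across from 24 to 46 mm height (lid and body are one piece; heavy at the bottom, about 0.11 kg); origin at the centre of its underside, z up through the lid. Stands in one of the pockets of the case, or is absent
- stock2: Same jar as stock1, standing in one of the pockets of the case, or absent
- stock3: Same jar as stock1, standing in one of the pockets of the case, or absent
- stock4: Same jar as stock1, standing in one of the pockets of the case, or absent
- stock5: Same jar as stock1, standing in one of the pockets of the case, or absent
- stock6: Same jar as stock1, standing in one of the pockets of the case, or absent
- stock7: Same jar as stock1, standing in one of the pockets of the case, or absent
- stock8: Same jar as stock1, standing in one of the pockets of the case, or absent
- spare1: Spare jar, the same as stock1 in every size, standing on the lacquered tray at the start
- spare2: Spare jar, the same as stock1 in every size, standing on the lacquered tray at the start
- spare3: Spare jar, the same as stock1 in every size, standing on the lacquered tray at the start
- spare4: Spare jar, the same as stock1 in every size, standing on the lacquered tray at the start
- spare5: Spare jar, the same as stock1 in every size, standing on the lacquered tray at the start
- spare6: Spare jar, the same as stock1 in every size, standing on the lacquered tray at the start
- turntable: brass turntable fixed on the counter, carrying a round dark red lacquered tray 372 mm across whose floor is 30 mm above the counter, inner radius 178 mm, rim 44 mm above the counter. Origin on the counter surface on its axis. Its place varies, on the side that the case leaves free
- tray (a joint): turn of the lacquered tray in rad about the vertical axis of the turntable (counter-clockwise from above), 0 at the start; a stiff bearing, turns only when pushed
- cup: open jade-green porcelain cup without handle, 66 mm across its rim, 52 mm high; origin at the centre of its underside. A bystander on the tray
- pot: squat black clay pot with a knobbed lid, 86 mm across (100 mm over its ear), 74 mm high; origin at the centre of its underside. A bystander on the tray
- spoon1: flat bone weighing spoon, 105 mm long, 5 mm high; origin under its middle. A bystander on the tray
- spoon2: the other bone weighing spoon, same size. A bystander on the tray

How it is judged:
By the outcome, as a careful person would: the job done as asked, in the order asked, and still so for the second after the job is handed in, with the robot touching nothing.
Of stock1, stock2, stock3, stock4, stock5, stock6, stock7, stock8 only 2 to 4 are there at a start; the rules pass over those that are not, and their reading is None.
At some moment in a run one of spare1, spare2, spare3, spare4, spare5, spare6 may be knocked a few centimetres aside while the robot is not near it.
Once in a run the grip may slacken for a moment while it holds something.
It also fails if it takes over 210 s, if anything falls off the work surface, if the arm or the gripper's body presses on something with over 40 N, if the wrist force passes 120 N, or if a joint passes its speed limit or range.

ROBOT

A 7-joint arm with a two-finger parallel gripper is mounted at the origin on the work surface. World frame = base frame: x ahead of the robot, y to its left, z up, the work surface at z = 0. Lengths are in m, angles in rad, forces in N, time in s.
With the tool pointing down it reaches from about 0.425 to 0.875 m from the base axis. Payload 4.7 kg.
Tool frame: the origin (TCP) lies where the fingers leave the gripper's body, on its centre line; the fingertips stand 70 mm ahead of it and the grasp point (between the pads) lies 51 mm ahead of it; z points along the fingers, y is the line along which they close (so a half turn about z gives the same grasp; the last joint's range is limited). The gripper opens to 87 mm and grips with 3 to 60 N. Pads are 19 mm wide; open, the fingers measure 117 mm over their backs; the gripper's body (75 mm by 190 mm) begins 51 mm behind the grasp point.
Start: joints at [1.136, 0.321, -0.07, 1.45, 0.023, 1.371, -0.057], TCP at [0.282, -0.586, 0.292] pointing down, gripper open.
Joint ranges: [-2.86, 2.86], [-0.3, 2.09], [-1.38, 1.24], [0.06, 2.45], [-1.56, 4.7], [0.09, 2.05], [-2.69, 2.69]. Speed limits (rad/s): [2.57, 2.57, 3.14, 3.14, 3.14, 3.14, 3.14].

INTERFACE

Orientations are given as a rotation vector (axis times angle).
In Python, from bench import ctrl gives the robot as it stands.
- The arm moves only by the tool play_rows, never from a script. Its argument "increments" is a list that holds one entry, the list of rows, each a list of 7 numbers: the shift along the tool's x, y, z as a fraction of full scale, then the turn, a rotation vector about the tool's x, y, z as a fraction of full scale, then the gripper command: -1 is shut, 1 is fully open, values between are in proportion. A call has 1 to 8 rows; each row is the pose to reach, as a shift and turn from the pose commanded when the call began, along the tool's axes at that moment; what a row does not reach only later rows make up. Full scale, the value 1, is 0.1 m for a shift and 90 degrees for a turn. A row lasts 1/10 s, in which the tool goes at most 50 mm and 8.59 degrees, less where a joint would pass 70% of its speed; a pose out of reach is approached as far as the arm can. A call with a number of a shift or a turn outside -1 to 1 is refused whole. A call with a gripper value outside its range is refused whole. The fingers move at their own pace and stop on an object; "squeeze" is the grip in N (left out, the last holds). Time passes only in rows, so rows that repeat a pose let the fingers close. It gives the time, the measured TCP pose, the force, the opening and the grip force at its end, in the units of the state.
- ctrl.get_state(): the state, without advancing time (a new reading comes with each control period).
- ctrl.get_image(name): name is "scene" or "side" or "wrist"; returns the picture (420x560x3 uint8, red, green, blue); there is no depth.
- ctrl.get_calibration(name): a dict with "vertical_fov" (degrees; the focal length in pixels is half the picture's height over the tangent of half this angle, whatever the lens; pixels are square), "cx", "cy" (the principal point, pixels), "dist_coeffs" ([k1, k2, p1, p2, k3] as OpenCV has them; the pictures are not rectified), "R" (3x3) and "t" (3): a world point X has camera coordinates R X + t; the wrist camera has in their place "T_tool_cam" (4x4, takes a point from camera to tool coordinates, whose origin is the TCP and whose axes are the flange's). Camera axes: x right, y down, z forward; pixel columns grow to the right and rows downward; lengths in m; the calibration is good to about 2 mm. A picture is of the moment at which its call begins: read the wrist's pose just before it. get_calibration takes no time and is no camera call.
- ctrl.close_job(): hands the job in; it is judged then, once.
The state is a dict: "time": time; "joint_positions": joint angles; "qd": joint speeds; "joint_torque": joint torques, N m; "position": TCP position; "tool_rot": TCP orientation; "ft_force": force on the tool from outside, world axes, zero at the start; "torque": the same for the moment, N m; "grip_width": opening from 0.0 (shut) to 1.0 (fully open); "grip_force": force on a finger pad.
Only numpy, scipy, OpenCV 4.12 (cv2) and the standard library are available. Lean on these libraries where they do the work, as an engineer would, in place of code of your own. Each camera call takes 0.05 s, during which the arm holds its last target. There are 200 camera calls.

## Working session

There is one attempt and no reset: what is moved stays moved. The work goes in short steps, Python scripts to look and compute and a tool call to move; the robot and the scene stay as the last step left them, time stands still between calls to the robot, and variables do not carry over. Pictures are saved under pics/ and viewed, at most 14 in all, crops included, and the job is handed in when it is done.

Besides the shell and the picture viewer there is one more tool, called after "Emit:" in YAML: its name, and indented under it one key for each argument. play_rows: Moves the arm, as the interface text tells. Shift numbers are shares of 0.1 m and turn numbers shares of 90 degrees, none past 1 either way. Its arguments: {"type":"object","properties":{"increments":{"type":"array"},"squeeze":{"type":"number"}},"required":["increments"]}

```bash
ls; mkdir -p pics; cat > h.py <<'E'
import numpy as np,cv2
from scipy.spatial.transform import Rotation as Ro
from bench import ctrl
def cam(name,st=None):
    c=ctrl.get_calibration(name); f=210/np.tan(np.radians(c["vertical_fov"])/2)
    K=np.array([[f,0,c["cx"]],[0,f,c["cy"]],[0,0,1]]); d=np.array(c["dist_coeffs"],float)
    if "R" in c: R=np.array(c["R"]);t=np.array(c["t"])
    else:
        T=np.eye(4);T[:3,:3]=Ro.from_rotvec(st["tool_rot"]).as_matrix();T[:3,3]=st["position"]
        M=np.linalg.inv(T@np.array(c["T_tool_cam"]));R=M[:3,:3];t=M[:3,3]
    return K,d,R,t
def ray(C,uv,z):
    K,d,R,t=C
    p=cv2.undistortPoints(np.array(uv,float).reshape(-1,1,2),K,d).reshape(-1,2)
    D=np.c_[p,np.ones(len(p))]@R; o=-R.T@t
    return o+D*((z-o[2])/D[:,2])[:,None]
def proj(C,X):
    K,d,R,t=C
    return cv2.projectPoints(np.array(X,float).reshape(-1,1,3),cv2.Rodrigues(R)[0],t,K,d)[0].reshape(-1,2)
def snap(name,fn):
    st=ctrl.get_state(); im=cv2.cvtColor(ctrl.get_image(name),cv2.COLOR_RGB2BGR)
    cv2.imwrite("pics/"+fn,im); return im,cam(name,st)
E
python3 - <<'E'
from h import *
a,_=snap("scene","s0.png");b,_=snap("side","d0.png")
w,_=snap("wrist","w0.png")
cv2.imwrite("pics/sd.png",cv2.resize(np.hstack([a,b]),(800,300)))
s=ctrl.get_state();print({k:np.round(v,3) for k,v in s.items()})
for n in("scene","side","wrist"):
    c=ctrl.get_calibration(n);print(n,c)
E
```

```text
pics
{'time': np.float64(0.15), 'joint_positions': array([ 1.136,  0.322, -0.07 ,  1.451,  0.023,  1.371, -0.057]), 'qd': array([-0.001, -0.002, -0.002, -0.006, -0.001,  0.001, -0.   ]), 'joint_torque': array([ 0.0000e+00, -4.9180e+01, -4.0400e-01, -3.1288e+01, -6.4000e-02,
        4.0000e-02,  0.0000e+00]), 'position': array([ 0.282, -0.585,  0.291]), 'tool_rot': array([-3.061e+00, -6.990e-01,  1.000e-03]), 'ft_force': array([ 0.351,  0.096, -1.437]), 'torque': array([-0.023, -0.026, -0.036]), 'grip_force': np.float64(0.0), 'grip_width': np.float64(0.999)}
scene {'vertical_fov': 51.91519237096739, 'cx': 285.7058648361652, 'cy': 209.10808394764905, 'dist_coeffs': array([-0.00737104,  0.        ,  0.        ,  0.        ,  0.        ]), 'R': array([[-0.57633625,  0.81721185, -0.00114876],
       [ 0.43886461,  0.30832156, -0.8439998 ],
       [-0.68937245, -0.48693184, -0.53634225]]), 't': array([ 0.31821125, -0.17192264,  1.26306545])}
side {'vertical_fov': 45.536148683196195, 'cx': 268.8989775884899, 'cy': 209.36069974784215, 'dist_coeffs': array([0.01797546, 0.        , 0.        , 0.        , 0.        ]), 'R': array([[-0.91785951, -0.3959946 ,  0.02687351],
       [-0.21280253,  0.43383164, -0.87550282],
       [ 0.33503581, -0.80930734, -0.48246516]]), 't': array([0.47579379, 0.1845208 , 1.16371207])}
wrist {'vertical_fov': 62.0205511705591, 'cx': 283.42195397681377, 'cy': 210.4212467431937, 'dist_coeffs': array([-0.05178678,  0.        ,  0.        ,  0.        ,  0.        ]), 'T_tool_cam': array([[-6.11849712e-04, -9.61517540e-01, -2.74742872e-01,
         7.44630458e-02],
       [ 9.99999768e-01, -6.70455379e-04,  1.19402683e-04,
         5.02171457e-04],
       [-2.99010610e-04, -2.74742735e-01,  9.61517727e-01,
        -9.28088073e-02],
       [ 0.00000000e+00,  0.00000000e+00,  0.00000000e+00,
         1.00000000e+00]])}
```

View pics/s0.png

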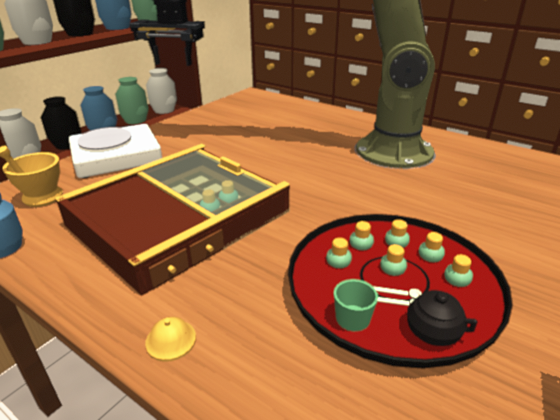

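View pics/d0.png

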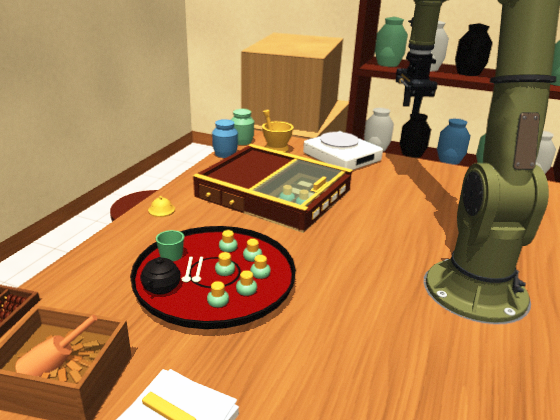

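The scene view shows the case on the robot's right: its two brass tracks run (62,195)-(205,150) and (135,260)-(288,187), and the pull is at (231,166). The tray is centred near (400,285). Six spares stand in its robot-side half; the cup is at (355,305), the pot at (438,318) and the spoons at (398,295). The side view agrees.

```bash
cat > m1.py <<'E'
from h import *
def yel(im):
    h=cv2.cvtColor(im,cv2.COLOR_BGR2HSV); return cv2.inRange(h,(15,150,120),(35,255,255))
for n,f in(("scene","s0.png"),("side","d0.png")):
    im=cv2.imread("pics/"+f);C=cam(n)
    m=yel(im); k,l,s,c=cv2.connectedComponentsWithStats(m)
    print(n)
    for i in range(1,k):
        if s[i,4]<25: continue
        x,y,w,h,a=s[i]
        p=ray(C,[c[i]],0.065)[0]
        print(s[i],c[i].round(1),p.round(3))
        if a>250 and w>80 :
            print('   rail',[ (q.round(0),ray(C,[q],0.072)[0].round(3)[:2]) for q in cv2.boxPoints(cv2.minAreaRect(np.argwhere(l==i)[:,::-1].astype(np.float32)))])
    h=cv2.cvtColor(im,cv2.COLOR_BGR2HSV)
    r=cv2.inRange(h,(0,200,100),(6,255,255))|cv2.inRange(h,(174,200,100),(180,255,255))
    ct=max(cv2.findContours(r,cv2.RETR_EXTERNAL,cv2.CHAIN_APPROX_NONE)[0],key=cv2.contourArea)
    P=ray(C,cv2.convexHull(ct).reshape(-1,2),0.03)
    A=np.c_[2*P[:,:2],np.ones(len(P))];x=np.linalg.lstsq(A,(P[:,:2]**2).sum(1),rcond=None)[0]
    print('tray',x[:2],np.sqrt(x[2]+x[0]**2+x[1]**2))
E
python3 m1.py
```

```text
scene
[266  22   7   7  35] [269.1  25.1] [-1.144 -1.321  0.065]
[139  28  28   2  56] [152.5  28.5] [-0.658 -1.827  0.065]
[308  28   8   7  40] [311.1  30.6] [-1.137 -1.011  0.065]
[355  33   8   8  45] [358.6  36.4] [-1.142 -0.706  0.065]
[470  48   9   8  54] [473.8  51.4] [-1.137 -0.091  0.065]
[540  56  10  10  65] [544.4  60.5] [-1.136  0.214  0.065]
[267  63   7   7  34] [269.9  65.7] [-0.361 -0.726  0.065]
[307  70   7   7  37] [309.9  73. ] [-0.361 -0.525  0.065]
[352  78   7   8  40] [354.8  81.1] [-0.363 -0.324  0.065]
[459  98   8   8  50] [462.5 101.5] [-0.357  0.08   0.065]
[524 109   9  10  60] [528.1 113.4] [-0.359  0.281  0.065]
[   0  143  290  123 5301] [120.5 188. ] [ 0.666 -0.363  0.065]
   rail [(array([ -0., 145.], dtype=float32), array([ 0.712, -0.802])), (array([289., 142.], dtype=float32), array([ 0.264, -0.194])), (array([290., 263.], dtype=float32), array([0.671, 0.092])), (array([  1., 266.], dtype=float32), array([ 0.952, -0.294]))]
[392 219  15  17 216] [398.7 227. ] [0.457 0.195 0.065]
[355 221  16  17 213] [362.5 228.8] [0.502 0.142 0.065]
[425 231  
[... 5047 characters left out ...]
83.7 378.1] [0.131 0.419 0.065]
[539 370   8  14  25] [542.8 375.9] [-0.113  0.299  0.065]
[554 381   6  18  44] [557.  388.5] [-0.133  0.319  0.065]
[394 386   7  14  26] [397.7 393.8] [0.103 0.442 0.065]
[457 387  12  33 252] [463. 405.] [0.005 0.42  0.065]
[301 389  12  22  86] [306.7 400.2] [0.233 0.516 0.065]
[333 388  16  32 108] [341.6 405.6] [0.18  0.502 0.065]
[356 388  13  32 140] [363.3 407.6] [0.148 0.492 0.065]
[142 392  54  28 642] [164.9 407.9] [0.427 0.62  0.065]
[309 396  15  24  96] [315.3 408.6] [0.215 0.525 0.065]
[391 401   6  19  32] [393.4 410.4] [0.104 0.477 0.065]
[295 411   9   9  25] [299.6 415.1] [0.233 0.546 0.065]
tray [0.55701325 0.23010612] 0.17336435060501892
```

View pics/w0.png

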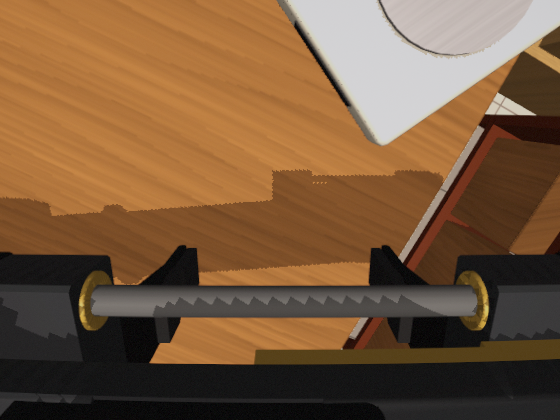

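```bash
python3 - <<'E'
from h import *
C=cam("scene")
uv=[(62,196),(204,150),(135,262),(289,186),(142,177),(216,227)]
P=ray(C,uv,.072);print(P.round(3)); print(proj(cam("side"),P).round(0).tolist())
print("pull",ray(C,[(231,164)],.085).round(3), ray(cam("side"),[(319,183)],.085).round(3))
E
```

```text
[[ 0.765 -0.424  0.072]
 [ 0.428 -0.342  0.072]
 [ 0.817 -0.121  0.072]
 [ 0.457 -0.058  0.072]
 [ 0.614 -0.354  0.072]
 [ 0.663 -0.081  0.072]]
[[252.0, 144.0], [340.0, 171.0], [194.0, 174.0], [300.0, 209.0], [286.0, 159.0], [234.0, 190.0]]
pull [[ 0.468 -0.215  0.085]] [[ 0.453 -0.207  0.085]]
```

Emit:
play_rows:
  increments:
    - [[0.42, -0.33, -0.08, 0, 0, 0, 1], [0.84, -0.66, -0.15, 0, 0, 0, 1], [0.84, -0.66, -0.15, 0, 0, 0, 1]]

```text
time: 0.45
position: [0.3341, -0.484, 0.3083]
tool_rot: [-3.058, -0.713, -0.006]
ft_force: [-0.1, -0.7, 0.3]
grip_width: 1.002
grip_force: 0.0
```

Emit:
play_rows:
  increments:
    - [[0.42, -0.33, -0.08, 0, 0, 0, 1], [0.84, -0.66, -0.15, 0, 0, 0, 1], [0.84, -0.66, -0.15, 0, 0, 0, 1]]

```text
time: 0.75
position: [0.3804, -0.3879, 0.3234]
tool_rot: [-3.059, -0.714, -0.005]
ft_force: [0.8, 0.9, 0.2]
grip_width: 0.998
grip_force: 0.0
```

Emit:
play_rows:
  increments:
    - [[0.42, -0.33, -0.08, 0, 0, 0, 1], [0.84, -0.66, -0.15, 0, 0, 0, 1], [0.84, -0.66, -0.15, 0, 0, 0, 1]]

```text
time: 1.05
position: [0.4267, -0.2919, 0.3384]
tool_rot: [-3.059, -0.714, -0.005]
ft_force: [0.2, 1.0, -0.2]
grip_width: 0.996
grip_force: 0.0
```

Emit:
play_rows:
  increments:
    - [[0.42, -0.33, -0.08, 0, 0, 0.09, 1], [0.84, -0.66, -0.15, 0, 0, 0.18, 1], [0.84, -0.66, -0.15, 0, 0, 0.27, 1], [0.84, -0.66, -0.15, 0, 0, 0.36, 1], [0.84, -0.66, -0.15, 0, 0, 0.41, 1], [0.84, -0.66, -0.15, 0, 0, 0.41, 1], [0.84, -0.66, -0.15, 0, 0, 0.41, 1]]

```text
time: 1.75
position: [0.47, -0.2026, 0.352]
tool_rot: [3.127, -0.304, -0.001]
ft_force: [-0.2, 0.0, 0.3]
grip_width: 1.002
grip_force: 0.0
```

```bash
python3 - <<'E'
from h import *
snap("wrist","w1.png")
s=ctrl.get_state();print({k:np.round(s[k],3) for k in("time","position","tool_rot","joint_positions")})
E
```

```text
{'time': np.float64(1.8), 'position': array([ 0.47 , -0.203,  0.352]), 'tool_rot': array([ 3.127e+00, -3.040e-01, -1.000e-03]), 'joint_positions': array([ 0.73 ,  0.018, -0.378,  1.683,  0.007,  1.442, -1.414])}
```

View pics/w1.png

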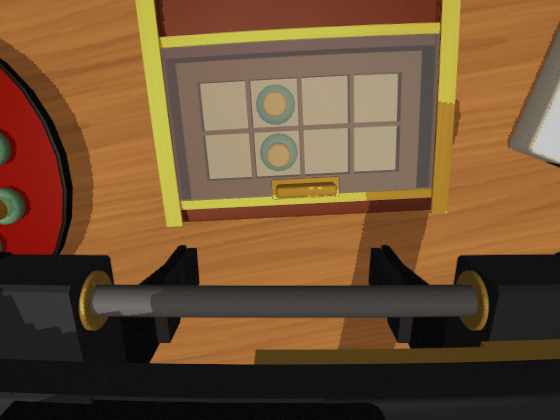

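The wrist view shows the cover shut, with its pull at (306,188). Through the glass, two jars stand in column 2, at (275,104) and (278,152), so six pockets are empty and all six spares are needed.

```bash
cat > m2.py <<'E'
from h import *
im=cv2.imread("pics/w1.png");C=cam("wrist",ctrl.get_state())
h=cv2.cvtColor(im,cv2.COLOR_BGR2HSV)
print(h[105,225],h[105,325],h[65,300],h[150,235])
m=cv2.inRange(h,(10,25,140),(40,110,255));m[:60]=0;m[190:]=0;m[:,:190]=0;m[:,410:]=0
ct=[c.reshape(-1,2) for c in cv2.findContours(m,cv2.RETR_EXTERNAL,cv2.CHAIN_APPROX_NONE)[0] if cv2.contourArea(c)>300]
P=np.vstack([ray(C,c,.008)[:,:2] for c in ct]).astype(np.float32)
print(len(ct),cv2.minAreaRect(cv2.convexHull(P)))
for c in ct:
    r=cv2.minAreaRect(ray(C,c,.008)[:,:2].astype(np.float32));print(np.round(r[0],4),np.round(r[1],4),round(r[2],1))
print("pull",ray(C,[(306,190)],.088),"rails",ray(C,[(148,0),(174,226),(453,0),(441,213),(161,43),(440,30),(181,205),(434,196)],.072).round(4))
E
python3 m2.py
```

```text
[ 19  69 174] [ 19  66 178] [ 13  72 134] [ 18  67 174]
8 ((0.5204822421073914, -0.23449939489364624), (0.23555095493793488, 0.11532143503427505), 81.8003158569336)
[ 0.5037 -0.1405] [0.054  0.0547] 82.0
[ 0.495  -0.2005] [0.0555 0.0548] 81.7
[ 0.4864 -0.2596] [0.0544 0.0551] 81.5
[ 0.4778 -0.3202] [0.053  0.0552] 81.8
[ 0.5631 -0.1492] [0.0544 0.0552] 81.9
[ 0.5544 -0.2092] [0.0554 0.0554] 81.8
[ 0.5459 -0.2681] [0.0553 0.0554] 81.4
[ 0.5369 -0.329 ] [0.0533 0.0558] 81.6
pull [[ 0.46048383 -0.2256662   0.088     ]] rails [[ 0.6725 -0.1095  0.072 ]
 [ 0.4448 -0.0725  0.072 ]
 [ 0.616  -0.4008  0.072 ]
 [ 0.4015 -0.3706  0.072 ]
 [ 0.6319 -0.1116  0.072 ]
 [ 0.5909 -0.3852  0.072 ]
 [ 0.4669 -0.087   0.072 ]
 [ 0.4228 -0.3642  0.072 ]]
```

Emit:
play_rows:
  increments:
    - [[-0.2, 0.12, 0.5, 0, 0, -0.032, -1], [-0.39, 0.22, 1, 0, 0, -0.032, -1], [-0.39, 0.22, 1, 0, 0, -0.032, -1]]

```text
time: 2.1
position: [0.4226, -0.2159, 0.2468]
tool_rot: [-3.13, 0.23, 0.017]
ft_force: [-0.3, 0.7, -0.5]
grip_width: 0.812
grip_force: 0.0
```

```bash
cat >> h.py <<'E'
O=np.array([.5205,-.2345]);YAW=np.radians(-8.2)
Rc=np.array([[np.cos(YAW),-np.sin(YAW)],[np.sin(YAW),np.cos(YAW)]])
def tocase(p): return (np.array(p)[...,:2]-O)@Rc
def toworld(c): return O+np.array(c)@Rc.T
def st():
    s=ctrl.get_state();x=Ro.from_rotvec(s["tool_rot"]).as_matrix()
    print("t",round(float(s["time"]),2),"case",tocase(s["position"]).round(4),"world",np.round(s["position"],4),"theta",np.degrees(np.arctan2(x[1,0],x[0,0])).round(2),"tilt",x[:2,2].round(4),"q",np.round(s["joint_positions"],2),"w",round(float(s["grip_width"]),3),"F",np.round(s["ft_force"],1))
    return s
def go(target,theta_new=None):
    "tool-frame delta (units of 0.1 m) from now to world target xyz"
    s=ctrl.get_state();R=Ro.from_rotvec(s["tool_rot"]).as_matrix()
    return (R.T@(np.array(target)-s["position"])/0.1).round(3)
E
python3 -c "
from h import *
st()"
```

```text
t 2.1 case [-0.0996  0.0044] world [ 0.4226 -0.2159  0.2468] theta -8.41 tilt [-0.0103  0.0043] q [ 0.77 -0.   -0.35  1.91 -0.    1.24 -1.3 ] w 0.812 F [-0.3  0.7 -0.5]
```

Emit:
play_rows:
  increments:
    - [[0, 0, 0.5, 0, 0, 0, -1], [0, 0, 1, 0, 0, 0, -1], [0, 0, 1, 0, 0, 0, -1], [0, 0, 1, 0, 0, 0, -1]]

```text
time: 2.5
position: [0.429, -0.2163, 0.1538]
tool_rot: [-3.133, 0.227, -0.002]
ft_force: [-0.2, 0.5, 1.2]
grip_width: 0.445
grip_force: 0.0
```

```bash
python3 -c "
from h import *
st()"
```

```text
t 2.5 case [-0.0931  0.005 ] world [ 0.429  -0.2163  0.1538] theta -8.27 tilt [0.0012 0.0001] q [ 0.76  0.1  -0.36  2.01  0.04  1.03 -1.34] w 0.445 F [-0.2  0.5  1.2]
```

Emit:
play_rows:
  increments:
    - [[0, 0.05, 0.06, 0, 0, 0, -1], [0, 0.05, 0.12, 0, 0, 0, -1], [0, 0.05, 0.12, 0, 0, 0, -1], [0, 0.05, 0.12, 0, 0, 0, -1], [0, 0.05, 0.12, 0, 0, 0, -1]]

```text
time: 3.0
position: [0.4272, -0.2211, 0.1408]
tool_rot: [3.133, -0.227, 0.001]
ft_force: [-0.9, -0.0, 0.2]
grip_width: 0.026
grip_force: 0.0
```

Emit:
play_rows:
  increments:
    - [[0.12, 0, 0, 0, 0, 0, -1], [0.25, 0, 0, 0, 0, 0, -1], [0.37, 0, 0, 0, 0, 0, -1], [0.5, 0, 0, 0, 0, 0, -1], [0.62, 0, 0, 0, 0, 0, -1], [0.75, 0, 0, 0, 0, 0, -1], [0.88, 0, 0, 0, 0, 0, -1], [0.95, 0, 0, 0, 0, 0, -1]]

```text
time: 3.8
position: [0.5225, -0.2347, 0.1401]
tool_rot: [-3.133, 0.227, -0.001]
ft_force: [-2.8, 0.9, 2.1]
grip_width: 0.003
grip_force: 1.2
```

Emit:
play_rows:
  increments:
    - [[0.12, 0, 0, 0, 0, 0, -1], [0.25, 0, 0, 0, 0, 0, -1], [0.37, 0, 0, 0, 0, 0, -1], [0.5, 0, 0, 0, 0, 0, -1], [0.62, 0, 0, 0, 0, 0, -1], [0.75, 0, 0, 0, 0, 0, -1], [0.85, 0, 0, 0, 0, 0, -1], [0.85, 0, 0, 0, 0, 0, -1]]

```text
time: 4.6
position: [0.6035, -0.2464, 0.1397]
tool_rot: [-3.132, 0.227, 0.011]
ft_force: [-9.4, 1.9, 6.3]
grip_width: 0.01
grip_force: 4.8
```

```bash
python3 -c "
from h import *
st();snap('wrist','w2.png')"
```

```text
t 4.6 case [0.0839 0.    ] world [ 0.6035 -0.2464  0.1397] theta -8.3 tilt [-0.0071  0.0018] q [ 0.62  0.46 -0.35  1.6   0.17  1.12 -1.49] w 0.01 F [-9.4  1.9  6.3]
```

View pics/w2.png

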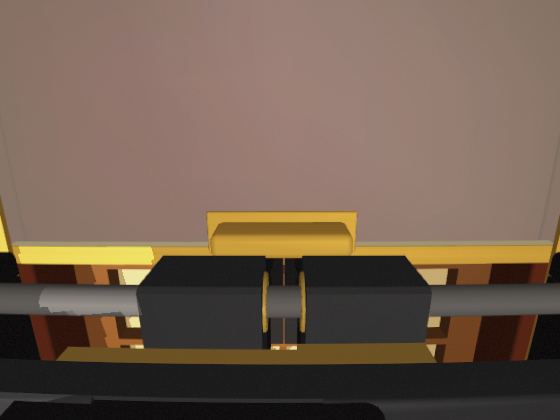

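The wrist view shows the pane over the locker and the pull at (282,238), against the fingers. I'll press a little further to find the stop.

Emit:
play_rows:
  increments:
    - [[0.04, 0, 0, 0, 0, 0, -1], [0.08, 0, 0, 0, 0, 0, -1], [0.08, 0, 0, 0, 0, 0, -1], [0.08, 0, 0, 0, 0, 0, -1]]

```text
time: 5.05
position: [0.6047, -0.2466, 0.1397]
tool_rot: [-3.13, 0.229, 0.036]
ft_force: [-29.3, 6.9, 20.5]
grip_width: 0.007
grip_force: 15.0
```

```bash
python3 -c "
from h import *
s=st();C=cam('wrist',s)
print(tocase(ray(C,[(282,215)],.088)),s['grip_force'])"
```

```text
t 5.05 case [0.0851 0.    ] world [ 0.6047 -0.2466  0.1397] theta -8.36 tilt [-0.0226  0.0046] q [ 0.61  0.47 -0.35  1.58  0.17  1.14 -1.49] w 0.007 F [-29.3   6.9  20.5]
[[ 0.1156642  -0.00027425]] 15.004297345876694
```

Emit:
play_rows:
  increments:
    - [[-0.2, 0, 0, 0, 0, 0, -1], [-0.4, 0, 0, 0, 0, 0, -1], [-0.5, 0, -0.4, 0, 0, 0, -1], [-0.5, 0, -0.8, 0, 0, 0, -1], [-0.5, 0, -0.8, 0, 0, 0, -1]]

```text
time: 5.55
position: [0.5675, -0.242, 0.2273]
tool_rot: [3.129, -0.227, 0.02]
ft_force: [0.3, 0.6, 0.1]
grip_width: 0.0
grip_force: 0.0
```

Emit:
play_rows:
  increments:
    - [[0, -0.4, 0, 0, 0, -0.09, -0.05], [0, -0.9, 0, 0, 0, -0.19, -0.05], [0, -1, 0, 0, 0, -0.28, -0.05], [0, -1, 0, 0, 0, -0.38, -0.05], [0, -1, 0, 0, 0, -0.47, -0.05], [0, -1, 0, 0, 0, -0.57, -0.05], [0, -1, 0, 0, 0, -0.59, -0.05], [0, -1, 0, 0, 0, -0.59, -0.05]]

```text
time: 6.35
position: [0.5789, -0.1419, 0.2203]
tool_rot: [2.904, 1.197, 0.003]
ft_force: [0.0, 0.7, -0.3]
grip_width: 0.469
grip_force: 0.0
```

```bash
cat > sp.py <<'E'
from h import *
import sys
def lids(n,im,z):
    C=cam(n);h=cv2.cvtColor(im,cv2.COLOR_BGR2HSV);m=cv2.inRange(h,(15,150,120),(35,255,255))
    k,l,s,c=cv2.connectedComponentsWithStats(m);out=[]
    for i in range(1,k):
        if 40<s[i,4]<420 and max(s[i,2:4])<30: out.append(ray(C,[c[i]],z)[0][:2])
    return np.array(out)
def both(z,ctr,r,tol=.008):
    a=lids("scene",snap("scene","s.png")[0],z);b=lids("side",snap("side","d.png")[0],z)
    P=[]
    for p in a:
        if np.linalg.norm(p-ctr)>r: continue
        d=np.linalg.norm(b-p,axis=1);j=d.argmin()
        P.append((*((p+b[j])/2 if d[j]<tol else p),round(float(d[j]),4)))
    return np.array(P)
def spares(): return both(.065,np.array([.555,.231]),.17)
if __name__=="__main__":
    s=st()
    for p in spares(): print(p.round(4),"delta to hover .2:",go([p[0],p[1],.2]))
E
python3 sp.py
```

```text
t 6.35 case [0.0446 0.1   ] world [ 0.5789 -0.1419  0.2203] theta 44.79 tilt [0.0018 0.0002] q [ 0.65  0.3  -0.54  1.67  0.16  1.22 -0.71] w 0.469 F [ 0.   0.7 -0.3]
[0.4565 0.1967 0.0032] delta to hover .2: [ 1.516 -3.264  0.202]
[0.5012 0.1432 0.0032] delta to hover .2: [ 1.457 -2.57   0.202]
[0.4589 0.265  0.0026] delta to hover .2: [ 2.013 -3.733  0.202]
[0.5726 0.1334 0.0027] delta to hover .2: [ 1.895 -1.999  0.203]
[0.5345 0.2222 0.0031] delta to hover .2: [ 2.25  -2.897  0.202]
[0.4967 0.3253 0.0026] delta to hover .2: [ 2.706 -3.896  0.202]
```

Emit:
play_rows:
  increments:
    - [[0.35, -0.35, 0.05, 0, 0, 0, -0.05], [0.7, -0.7, 0.1, 0, 0, 0, -0.05], [0.95, -1, 0.1, 0, 0, 0, -0.05], [0.95, -1, 0.1, 0, 0, 0, -0.05]]

```text
time: 6.85
position: [0.5745, 0.0044, 0.2107]
tool_rot: [-2.896, -1.21, -0.004]
ft_force: [-0.7, 1.4, 0.3]
grip_width: 0.478
grip_force: 0.0
```

Emit:
play_rows:
  increments:
    - [[0.35, -0.35, 0.05, 0, 0, 0, -0.05], [0.7, -0.7, 0.1, 0, 0, 0, -0.05], [0.95, -1, 0.1, 0, 0, 0, -0.05], [0.95, -1, 0.1, 0, 0, 0, -0.05], [0.95, -1, 0.1, 0, 0, 0, -0.05]]

```text
time: 7.35
position: [0.572, 0.1348, 0.2003]
tool_rot: [2.903, 1.2, 0.001]
ft_force: [-0.7, -0.4, 0.1]
grip_width: 0.477
grip_force: 0.0
```

```bash
cat > wl.py <<'E'
from h import *
def wlids(z,fn="w.png"):
    im,C=snap("wrist",fn);h=cv2.cvtColor(im,cv2.COLOR_BGR2HSV)
    m=cv2.inRange(h,(12,90,110),(35,255,255))
    k,l,s,c=cv2.connectedComponentsWithStats(m);out=[]
    for i in range(1,k):
        if 300<s[i,4]<8000 and s[i,2]<110: out.append((*c[i].round(),s[i,2],s[i,3],*ray(C,[c[i]],z)[0][:2].round(4)))
    return out
if __name__=="__main__":
    st()
    for o in wlids(.076):print(o)
E
python3 wl.py; python3 -c "
from h import *
print(go([.5726,.1334,.126]))"
```

```text
t 7.35 case [-0.0017  0.3729] world [0.572  0.1348 0.2003] theta 44.91 tilt [ 0.0006 -0.0001] q [ 0.29  0.32 -0.68  1.71  0.22  1.19 -1.23] w 0.477 F [-0.7 -0.4  0.1]
(np.float64(12.0), np.float64(105.0), np.int32(28), np.int32(43), np.float64(0.5104), np.float64(0.3098))
(np.float64(151.0), np.float64(173.0), np.int32(51), np.int32(45), np.float64(0.5393), np.float64(0.22))
(np.float64(38.0), np.float64(206.0), np.int32(57), np.int32(45), np.float64(0.4681), np.float64(0.2605))
(np.float64(287.0), np.float64(224.0), np.int32(43), np.int32(46), np.float64(0.5759), np.float64(0.1348))
(np.float64(201.0), np.float64(270.0), np.int32(31), np.int32(28), np.float64(0.5113), np.float64(0.153))
(np.float64(179.0), np.float64(304.0), np.int32(13), np.int32(59), np.float64(0.4805), np.float64(0.1472))
(np.float64(385.0), np.float64(298.0), np.int32(27), np.int32(59), np.float64(0.5856), np.float64(0.0477))
(np.float64(46.0), np.float64(337.0), np.int32(34), np.int32(47), np.float64(0.3857), np.float64(0.1998))
[ 0.005 -0.001  0.742]
```

View pics/w.png

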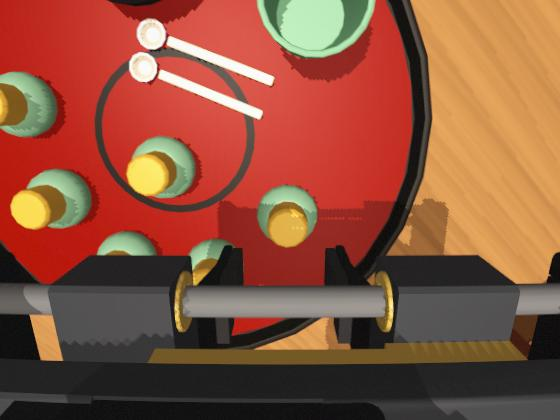

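The wrist view at hover shows the target's lid at (287,224), midway between the open fingers (230-335). Descending to grasp it.

Emit:
play_rows:
  increments:
    - [[0.02, 0, 0.35, 0, 0, 0, -0.05], [0.02, 0, 0.6, 0, 0, 0, -0.05], [0.02, 0, 0.74, 0, 0, 0, -0.05], [0.02, 0, 0.74, 0, 0, 0, -0.05], [0.02, 0, 0.74, 0, 0, 0, -1], [0.02, 0, 0.74, 0, 0, 0, -1], [0.02, 0, 0.74, 0, 0, 0, -1], [0.02, 0, 0.74, 0, 0, 0, -1]]
  squeeze: 25

```text
time: 8.2
position: [0.5738, 0.1347, 0.1268]
tool_rot: [2.904, 1.196, 0.001]
ft_force: [-0.0, -0.5, 1.6]
grip_width: 0.318
grip_force: 25.0
```

```bash
python3 -c "
from h import *
s=st();print(s['grip_force'])
print(toworld([[-.03,-.09],[.03,-.09],[-.03,-.03],[.03,-.03],[-.03,.09],[.03,.09]]))"
```

```text
t 8.2 case [1.000e-04 3.731e-01] world [0.5738 0.1347 0.1268] theta 44.76 tilt [ 0.0013 -0.0006] q [ 0.27  0.41 -0.65  1.77  0.28  1.06 -1.27] w 0.318 F [-0.  -0.5  1.6]
25.00017911195755
[[ 0.47797011 -0.31930099]
 [ 0.53735668 -0.32785873]
 [ 0.48652785 -0.25991442]
 [ 0.54591442 -0.26847215]
 [ 0.50364332 -0.14114127]
 [ 0.56302989 -0.14969901]]
```

Emit:
play_rows:
  increments:
    - [[0, 0, -0.3, 0, 0, 0, -1], [0, 0, -0.6, 0, 0, 0, -1], [-0.25, 0.22, -0.75, 0, 0, 0, -1], [-0.5, 0.43, -0.75, 0, 0, 0, -1], [-0.8, 0.68, -0.75, 0, 0, 0, -1], [-0.88, 0.76, -0.75, 0, 0, 0, -1]]

```text
time: 8.8
position: [0.5638, 0.0138, 0.201]
tool_rot: [2.906, 1.187, -0.003]
ft_force: [0.3, -0.4, -1.2]
grip_width: 0.316
grip_force: 25.0
```

Emit:
play_rows:
  increments:
    - [[-0.33, 0.28, 0, 0, 0, 0, -1], [-0.66, 0.56, 0, 0, 0, 0, -1], [-0.88, 0.76, 0, 0, 0, 0, -1]]

```text
time: 9.1
position: [0.5548, -0.0996, 0.2011]
tool_rot: [2.905, 1.194, -0.002]
ft_force: [-0.1, -0.4, -0.2]
grip_width: 0.313
grip_force: 25.0
```

Emit:
play_rows:
  increments:
    - [[-0.33, 0.28, 0, 0, 0, 0, -1], [-0.66, 0.56, 0, 0, 0, 0, -1], [-0.88, 0.76, 0, 0, 0, 0, -1]]

```text
time: 9.4
position: [0.5457, -0.2157, 0.2011]
tool_rot: [2.905, 1.193, -0.001]
ft_force: [0.1, 0.3, -1.0]
grip_width: 0.314
grip_force: 25.0
```

Emit:
play_rows:
  increments:
    - [[-0.33, 0.28, 0, 0, 0, 0, -1], [-0.66, 0.56, 0, 0, 0, 0, -1], [-0.86, 0.76, 0, 0, 0, 0, -1], [-0.86, 0.76, 0, 0, 0, 0, -1], [-0.86, 0.76, 0, 0, 0, 0, -1]]

```text
time: 9.9
position: [0.539, -0.3269, 0.2007]
tool_rot: [-2.904, -1.195, -0.0]
ft_force: [0.1, 1.0, -1.3]
grip_width: 0.316
grip_force: 25.0
```

```bash
python3 -c "
from h import *
st();print(go([.5374,-.3279,.106]))
snap('wrist','w3.png')"
```

```text
t 9.9 case [ 0.0315 -0.0888] world [ 0.539  -0.3269  0.2007] theta 44.74 tilt [-0.0003  0.0015] q [ 0.86  0.37 -0.44  1.6   0.17  1.2  -0.41] w 0.316 F [ 0.1  1.  -1.3]
[-0.02  -0.003  0.947]
```

View pics/w3.png

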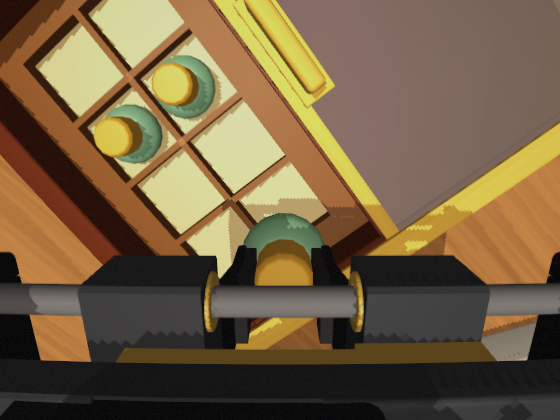

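The wrist view shows the jar upright in the grip at (285,245), above the far-corner pocket, with the two stock jars at (120,137) and (175,85). Lowering.

Emit:
play_rows:
  increments:
    - [[-0.02, 0, 0.3, 0, 0, 0, -1], [-0.02, 0, 0.6, 0, 0, 0, -1], [-0.02, 0, 0.8, 0, 0, 0, -1], [-0.02, 0, 0.95, 0, 0, 0, -1], [-0.02, 0, 0.95, 0, 0, 0, -1], [-0.02, 0, 0.95, 0, 0, 0, -1]]

```text
time: 10.55
position: [0.5384, -0.3276, 0.1069]
tool_rot: [2.903, 1.199, 0.001]
ft_force: [1.1, -0.6, -0.3]
grip_width: 0.313
grip_force: 25.0
```

```bash
python3 -c "
from h import *
st();print(go([.5374,-.3279,.105]))"
```

```text
t 10.55 case [ 0.031  -0.0896] world [ 0.5384 -0.3276  0.1069] theta 44.88 tilt [ 0.0008 -0.0001] q [ 0.84  0.46 -0.42  1.69  0.21  1.04 -0.44] w 0.313 F [ 1.1 -0.6 -0.3]
[-0.009 -0.005  0.019]
```

Emit:
play_rows:
  increments:
    - [[0, 0, 0.02, 0, 0, 0, -1], [0, 0, 0.02, 0, 0, 0, -0.05], [0, 0, 0.02, 0, 0, 0, -0.05], [0, 0, 0.02, 0, 0, 0, -0.05], [0, 0, -0.3, 0, 0, 0, -0.05], [0, 0, -0.6, 0, 0, 0, -0.05], [0, 0, -0.93, 0, 0, 0, -0.05], [0, 0, -0.93, 0, 0, 0, -0.05]]

```text
time: 11.35
position: [0.5403, -0.3297, 0.2052]
tool_rot: [2.897, 1.194, 0.009]
ft_force: [1.3, -0.4, 0.3]
grip_width: 0.476
grip_force: 0.0
```

```bash
python3 sp.py; python3 wl.py
```

```text
t 11.35 case [ 0.0332 -0.0914] world [ 0.5403 -0.3297  0.2052] theta 44.79 tilt [ 0.0083 -0.0054] q [ 0.86  0.37 -0.44  1.6   0.17  1.2  -0.4 ] w 0.476 F [ 1.3 -0.4  0.3]
[0.4566 0.1963 0.0028] delta to hover .2: [ 3.122 -4.3   -0.006]
[0.5018 0.1431 0.0038] delta to hover .2: [ 3.067 -3.605 -0.004]
[0.4588 0.2646 0.0028] delta to hover .2: [ 3.618 -4.769 -0.007]
[0.5346 0.2226 0.0032] delta to hover .2: [ 3.859 -3.937 -0.005]
[0.4963 0.3249 0.0021] delta to hover .2: [ 4.309 -4.933 -0.007]
t 11.45 case [ 0.0308 -0.0908] world [ 0.538  -0.3288  0.2003] theta 44.79 tilt [ 0.0016 -0.0015] q [ 0.86  0.37 -0.44  1.61  0.17  1.2  -0.4 ] w 0.476 F [ 0.3  0.2 -1.2]
(np.float64(34.0), np.float64(232.0), np.int32(92), np.int32(129), np.float64(0.4175), np.float64(-0.2116))
(np.float64(46.0), np.float64(337.0), np.int32(33), np.int32(47), np.float64(0.3524), np.float64(-0.2637))
```

Emit:
play_rows:
  increments:
    - [[0.33, -0.33, 0, 0, 0, 0, -0.05], [0.66, -0.66, 0, 0, 0, 0, -0.05], [0.97, -0.98, 0, 0, 0, 0, -0.05]]

```text
time: 11.8
position: [0.5364, -0.1887, 0.1974]
tool_rot: [-2.903, -1.195, 0.003]
ft_force: [1.5, 0.2, 0.3]
grip_width: 0.477
grip_force: 0.0
```

Emit:
play_rows:
  increments:
    - [[0.33, -0.33, 0, 0, 0, 0, -0.05], [0.66, -0.66, 0, 0, 0, 0, -0.05], [0.97, -0.98, 0, 0, 0, 0, -0.05]]

```text
time: 12.1
position: [0.536, -0.0507, 0.1978]
tool_rot: [-2.903, -1.197, 0.003]
ft_force: [1.0, -0.7, 0.3]
grip_width: 0.479
grip_force: 0.0
```

Emit:
play_rows:
  increments:
    - [[0.33, -0.33, 0, 0, 0, 0, -0.05], [0.66, -0.66, 0, 0, 0, 0, -0.05], [0.97, -0.98, 0, 0, 0, 0, -0.05]]

```text
time: 12.4
position: [0.5359, 0.087, 0.1978]
tool_rot: [-2.904, -1.197, 0.003]
ft_force: [0.9, 0.0, 0.8]
grip_width: 0.477
grip_force: 0.0
```

Emit:
play_rows:
  increments:
    - [[0.33, -0.33, 0, 0, 0, 0, -0.05], [0.66, -0.66, 0, 0, 0, 0, -0.05], [0.97, -0.98, 0, 0, 0, 0, -0.05], [0.97, -0.98, 0, 0, 0, 0, -0.05], [0.97, -0.98, 0, 0, 0, 0, -0.05]]

```text
time: 12.9
position: [0.5355, 0.2241, 0.1977]
tool_rot: [-2.902, -1.202, 0.004]
ft_force: [0.1, -1.2, 0.0]
grip_width: 0.471
grip_force: 0.0
```

```bash
python3 -c "
from h import *
st();print(go([.5358,.2236,.127]))"; python3 wl.py
```

```text
t 12.9 case [-0.0505  0.4561] world [0.5355 0.2241 0.1977] theta 44.99 tilt [-0.0029 -0.0005] q [ 0.19  0.33 -0.75  1.72  0.24  1.19 -1.41] w 0.471 F [ 0.1 -1.2  0. ]
[-0.     0.007  0.707]
t 12.9 case [-0.0505  0.4561] world [0.5355 0.2241 0.1977] theta 44.99 tilt [-0.0029 -0.0005] q [ 0.19  0.33 -0.75  1.72  0.24  1.19 -1.41] w 0.471 F [ 0.1 -1.2  0. ]
(np.float64(543.0), np.float64(138.0), np.int32(53), np.int32(284), np.float64(0.6918), np.float64(0.1524))
(np.float64(133.0), np.float64(160.0), np.int32(53), np.int32(47), np.float64(0.5016), np.float64(0.3218))
(np.float64(287.0), np.float64(228.0), np.int32(43), np.int32(47), np.float64(0.5379), np.float64(0.2235))
(np.float64(170.0), np.float64(247.0), np.int32(45), np.int32(20), np.float64(0.4736), np.float64(0.2684))
(np.float64(387.0), np.float64(300.0), np.int32(18), np.int32(59), np.float64(0.5496), np.float64(0.1369))
(np.float64(179.0), np.float64(304.0), np.int32(12), np.int32(58), np.float64(0.445), np.float64(0.2371))
(np.float64(46.0), np.float64(337.0), np.int32(34), np.int32(47), np.float64(0.351), np.float64(0.2886))
(np.float64(243.0), np.float64(329.0), np.int32(27), np.int32(27), np.float64(0.4618), np.float64(0.1914))
```

Emit:
play_rows:
  increments:
    - [[0.01, 0, 0.35, 0, 0, 0, -0.05], [0.01, 0, 0.6, 0, 0, 0, -0.05], [0.01, 0, 0.71, 0, 0, 0, -0.05], [0.01, 0, 0.71, 0, 0, 0, -0.05], [0.01, 0, 0.71, 0, 0, 0, -1], [0.01, 0, 0.71, 0, 0, 0, -1], [0.01, 0, 0.71, 0, 0, 0, -1], [0.01, 0, 0.71, 0, 0, 0, -1]]

```text
time: 13.75
position: [0.5383, 0.224, 0.1295]
tool_rot: [2.904, 1.197, 0.003]
ft_force: [-0.3, -1.2, 3.8]
grip_width: 0.312
grip_force: 25.0
```

Emit:
play_rows:
  increments:
    - [[0, 0, -0.3, 0, 0, 0, -1], [0, 0, -0.6, 0, 0, 0, -1], [-0.25, 0.25, -0.75, 0, 0, 0, -1], [-0.5, 0.52, -0.75, 0, 0, 0, -1], [-0.8, 0.84, -0.75, 0, 0, 0, -1], [-0.85, 0.89, -0.75, 0, 0, 0, -1]]

```text
time: 14.35
position: [0.5404, 0.0937, 0.203]
tool_rot: [2.906, 1.184, -0.003]
ft_force: [-0.0, -0.5, -1.4]
grip_width: 0.315
grip_force: 25.0
```

Emit:
play_rows:
  increments:
    - [[-0.28, 0.3, 0, 0, 0, 0, -1], [-0.57, 0.6, 0, 0, 0, 0, -1], [-0.85, 0.89, 0, 0, 0, 0, -1]]

```text
time: 14.65
position: [0.542, -0.0235, 0.2033]
tool_rot: [2.904, 1.198, 0.0]
ft_force: [1.3, 0.2, -0.6]
grip_width: 0.318
grip_force: 25.0
```

Emit:
play_rows:
  increments:
    - [[-0.28, 0.3, 0, 0, 0, 0, -1], [-0.57, 0.6, 0, 0, 0, 0, -1], [-0.85, 0.89, 0, 0, 0, 0, -1]]

```text
time: 14.95
position: [0.5444, -0.1469, 0.2033]
tool_rot: [2.904, 1.197, -0.0]
ft_force: [-0.5, -0.4, -0.7]
grip_width: 0.311
grip_force: 25.0
```

Emit:
play_rows:
  increments:
    - [[-0.28, 0.3, 0, 0, 0, 0, -1], [-0.57, 0.6, 0, 0, 0, 0, -1], [-0.85, 0.89, 0, 0, 0, 0, -1], [-0.85, 0.89, 0, 0, 0, 0, -1], [-0.85, 0.89, 0, 0, 0, 0, -1]]

```text
time: 15.45
position: [0.5467, -0.2692, 0.2028]
tool_rot: [-2.905, -1.193, 0.0]
ft_force: [0.5, 1.1, -0.6]
grip_width: 0.318
grip_force: 25.0
```

```bash
python3 -c "
from h import *
st();print(go([.5455,-.2685,.105]))
a,_=snap('wrist','w4.png');cv2.imwrite('pics/w4c.png',a)"
```

```text
t 15.45 case [ 0.0309 -0.0306] world [ 0.5467 -0.2692  0.2028] theta 44.66 tilt [-0.0006  0.001 ] q [ 0.82  0.33 -0.49  1.65  0.16  1.2  -0.5 ] w 0.318 F [ 0.5  1.1 -0.6]
[-0.004 -0.012  0.978]
```

View pics/w4c.png

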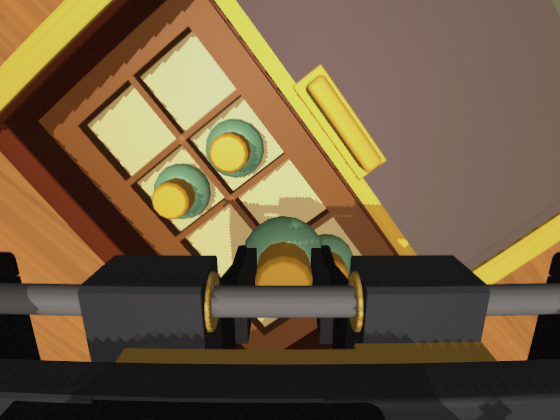

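The jar is held at (285,240) over the empty pocket beside the stock jar at (235,145). The first placed jar is in its pocket, at (335,255).

Emit:
play_rows:
  increments:
    - [[0, -0.01, 0.3, 0, 0, 0, -1], [0, -0.01, 0.6, 0, 0, 0, -1], [0, -0.01, 0.8, 0, 0, 0, -1], [0, -0.01, 0.95, 0, 0, 0, -1], [0, -0.01, 0.95, 0, 0, 0, -1], [0, -0.01, 0.95, 0, 0, 0, -1]]

```text
time: 16.1
position: [0.547, -0.2667, 0.1087]
tool_rot: [2.903, 1.199, 0.001]
ft_force: [-0.9, -0.3, -0.8]
grip_width: 0.31
grip_force: 25.0
```

Emit:
play_rows:
  increments:
    - [[0, 0, 0.01, 0, 0, 0, -1], [0, 0, 0.01, 0, 0, 0, -0.05], [0, 0, 0.01, 0, 0, 0, -0.05], [0, 0, 0.01, 0, 0, 0, -0.05], [0, 0, -0.3, 0, 0, 0, -0.05], [0, 0, -0.6, 0, 0, 0, -0.05], [0, 0, -0.93, 0, 0, 0, -0.05], [0, 0, -0.93, 0, 0, 0, -0.05]]

```text
time: 16.9
position: [0.5491, -0.2686, 0.2069]
tool_rot: [2.898, 1.194, 0.009]
ft_force: [0.2, -0.4, 0.6]
grip_width: 0.473
grip_force: 0.0
```

```bash
python3 sp.py
```

```text
t 16.9 case [ 0.0332 -0.0297] world [ 0.5491 -0.2686  0.2069] theta 44.79 tilt [ 0.0084 -0.0046] q [ 0.82  0.33 -0.49  1.65  0.17  1.19 -0.5 ] w 0.473 F [ 0.2 -0.4  0.6]
[0.4566 0.1964 0.0027] delta to hover .2: [ 2.631 -3.931  0.015]
[0.5018 0.1431 0.0038] delta to hover .2: [ 2.577 -3.234  0.017]
[0.4587 0.2646 0.0028] delta to hover .2: [ 3.127 -4.4    0.014]
[0.4963 0.325  0.0025] delta to hover .2: [ 3.819 -4.564  0.014]
```

Emit:
play_rows:
  increments:
    - [[0.3, -0.37, 0.01, 0, 0, 0, -0.05], [0.6, -0.74, 0.02, 0, 0, 0, -0.05], [0.64, -0.81, 0.02, 0, 0, 0, -0.05]]

```text
time: 17.3
position: [0.534, -0.1577, 0.1978]
tool_rot: [-2.895, -1.207, 0.001]
ft_force: [-0.3, 0.8, 0.1]
grip_width: 0.472
grip_force: 0.0
```

Emit:
play_rows:
  increments:
    - [[0.3, -0.37, 0, 0, 0, 0, -0.05], [0.6, -0.74, 0, 0, 0, 0, -0.05], [0.64, -0.81, 0, 0, 0, 0, -0.05]]

```text
time: 17.6
position: [0.5219, -0.0558, 0.1983]
tool_rot: [-2.896, -1.208, 0.001]
ft_force: [0.3, -0.1, 0.8]
grip_width: 0.481
grip_force: 0.0
```

Emit:
play_rows:
  increments:
    - [[0.3, -0.37, 0, 0, 0, 0, -0.05], [0.6, -0.74, 0, 0, 0, 0, -0.05], [0.65, -0.81, 0, 0, 0, 0, -0.05]]

```text
time: 17.9
position: [0.5106, 0.0469, 0.1985]
tool_rot: [-2.897, -1.208, 0.001]
ft_force: [-0.0, 0.2, 0.0]
grip_width: 0.476
grip_force: 0.0
```

Emit:
play_rows:
  increments:
    - [[0.3, -0.37, 0, 0, 0, 0, -0.05], [0.6, -0.74, 0, 0, 0, 0, -0.05], [0.65, -0.81, 0, 0, 0, 0, -0.05], [0.65, -0.81, 0, 0, 0, 0, -0.05], [0.65, -0.81, 0, 0, 0, 0, -0.05]]

```text
time: 18.4
position: [0.5013, 0.142, 0.1984]
tool_rot: [2.905, 1.195, -0.003]
ft_force: [-0.3, -1.3, -0.5]
grip_width: 0.476
grip_force: 0.0
```

```bash
python3 -c "
from h import *
print(go([.503,.144,.128]))"; python3 wl.py
```

```text
[ 0.027 -0.003  0.704]
t 18.4 case [-0.0727  0.3699] world [0.5013 0.142  0.1984] theta 44.71 tilt [-0.0013 -0.0014] q [ 0.38  0.18 -0.77  1.86  0.14  1.15 -1.23] w 0.476 F [-0.3 -1.3 -0.5]
(np.float64(64.0), np.float64(26.0), np.int32(62), np.int32(53), np.float64(0.5002), np.float64(0.3181))
(np.float64(104.0), np.float64(140.0), np.int32(56), np.int32(47), np.float64(0.4646), np.float64(0.2607))
(np.float64(32.0), np.float64(232.0), np.int32(89), np.int32(142), np.float64(0.3806), np.float64(0.2601))
(np.float64(182.0), np.float64(214.0), np.int32(48), np.int32(47), np.float64(0.4627), np.float64(0.1957))
(np.float64(285.0), np.float64(222.0), np.int32(42), np.int32(46), np.float64(0.5055), np.float64(0.1447))
(np.float64(180.0), np.float64(302.0), np.int32(19), np.int32(59), np.float64(0.4121), np.float64(0.155))
(np.float64(386.0), np.float64(300.0), np.int32(18), np.int32(60), np.float64(0.5148), np.float64(0.0541))
(np.float64(46.0), np.float64(337.0), np.int32(34), np.int32(47), np.float64(0.3169), np.float64(0.2073))
```

Emit:
play_rows:
  increments:
    - [[0.03, 0, 0.35, 0, 0, 0, -0.05], [0.03, 0, 0.6, 0, 0, 0, -0.05], [0.03, 0, 0.7, 0, 0, 0, -0.05], [0.03, 0, 0.7, 0, 0, 0, -0.05], [0.03, 0, 0.7, 0, 0, 0, -1], [0.03, 0, 0.7, 0, 0, 0, -1], [0.03, 0, 0.7, 0, 0, 0, -1], [0.03, 0, 0.7, 0, 0, 0, -1]]

```text
time: 19.25
position: [0.5044, 0.1461, 0.1305]
tool_rot: [2.904, 1.196, 0.004]
ft_force: [1.1, -1.2, 4.3]
grip_width: 0.311
grip_force: 25.0
```

Emit:
play_rows:
  increments:
    - [[0, 0, -0.3, 0, 0, 0, -1], [0, 0, -0.6, 0, 0, 0, -1], [-0.25, 0.22, -0.75, 0, 0, 0, -1], [-0.5, 0.45, -0.75, 0, 0, 0, -1], [-0.8, 0.72, -0.75, 0, 0, 0, -1], [-0.86, 0.78, -0.75, 0, 0, 0, -1]]

```text
time: 19.85
position: [0.4967, 0.0248, 0.2041]
tool_rot: [2.906, 1.186, -0.003]
ft_force: [0.2, -0.4, -1.4]
grip_width: 0.312
grip_force: 25.0
```

Emit:
play_rows:
  increments:
    - [[-0.33, 0.3, 0, 0, 0, 0, -1], [-0.66, 0.6, 0, 0, 0, 0, -1], [-0.86, 0.78, 0, 0, 0, 0, -1]]

```text
time: 20.15
position: [0.4905, -0.089, 0.2042]
tool_rot: [2.905, 1.192, -0.001]
ft_force: [0.5, 0.2, -1.1]
grip_width: 0.312
grip_force: 25.0
```

Emit:
play_rows:
  increments:
    - [[-0.33, 0.3, 0, 0, 0, 0, -1], [-0.66, 0.6, 0, 0, 0, 0, -1], [-0.86, 0.78, 0, 0, 0, 0, -1]]

```text
time: 20.45
position: [0.4842, -0.2052, 0.2041]
tool_rot: [2.906, 1.192, -0.001]
ft_force: [0.3, -0.1, -1.9]
grip_width: 0.312
grip_force: 25.0
```

Emit:
play_rows:
  increments:
    - [[-0.33, 0.3, 0, 0, 0, 0, -1], [-0.66, 0.6, 0, 0, 0, 0, -1], [-0.86, 0.77, 0, 0, 0, 0, -1], [-0.86, 0.77, 0, 0, 0, 0, -1], [-0.86, 0.77, 0, 0, 0, 0, -1]]

```text
time: 20.95
position: [0.4783, -0.3166, 0.2038]
tool_rot: [-2.904, -1.195, -0.0]
ft_force: [-0.6, 1.0, -0.9]
grip_width: 0.312
grip_force: 25.0
```

```bash
python3 -c "
from h import *
st();print(go([.478,-.3193,.107]))
snap('wrist','w5.png')"
```

```text
t 20.95 case [-0.0301 -0.0873] world [ 0.4783 -0.3166  0.2038] theta 44.75 tilt [-0.0004  0.0015] q [ 0.91  0.25 -0.42  1.74  0.11  1.17 -0.34] w 0.312 F [-0.6  1.  -0.9]
[-0.021  0.018  0.968]
```

Emit:
play_rows:
  increments:
    - [[-0.02, 0.02, 0.3, 0, 0, 0, -1], [-0.02, 0.02, 0.6, 0, 0, 0, -1], [-0.02, 0.02, 0.8, 0, 0, 0, -1], [-0.02, 0.02, 0.95, 0, 0, 0, -1], [-0.02, 0.02, 0.95, 0, 0, 0, -1], [-0.02, 0.02, 0.95, 0, 0, 0, -1]]

```text
time: 21.6
position: [0.479, -0.319, 0.1097]
tool_rot: [2.903, 1.199, 0.001]
ft_force: [-0.9, 0.2, -0.3]
grip_width: 0.314
grip_force: 25.0
```

Emit:
play_rows:
  increments:
    - [[0, 0, 0.01, 0, 0, 0, -1], [0, 0, 0.01, 0, 0, 0, -0.05], [0, 0, 0.01, 0, 0, 0, -0.05], [0, 0, 0.01, 0, 0, 0, -0.05], [0, 0, -0.3, 0, 0, 0, -0.05], [0, 0, -0.6, 0, 0, 0, -0.05], [0, 0, -0.93, 0, 0, 0, -0.05], [0, 0, -0.93, 0, 0, 0, -0.05]]

```text
time: 22.4
position: [0.4808, -0.3212, 0.2077]
tool_rot: [2.897, 1.194, 0.008]
ft_force: [1.0, 0.6, -0.3]
grip_width: 0.476
grip_force: 0.0
```

```bash
python3 sp.py
```

```text
t 22.4 case [-0.0269 -0.0914] world [ 0.4808 -0.3212  0.2077] theta 44.79 tilt [ 0.0076 -0.0058] q [ 0.91  0.25 -0.42  1.74  0.11  1.17 -0.33] w 0.476 F [ 1.   0.6 -0.3]
[0.4566 0.1963 0.0028] delta to hover .2: [ 3.482 -3.821  0.024]
[0.4588 0.2647 0.0029] delta to hover .2: [ 3.979 -4.29   0.023]
[0.4963 0.3249 0.0022] delta to hover .2: [ 4.67  -4.454  0.023]
```

Emit:
play_rows:
  increments:
    - [[0.32, -0.35, 0.01, 0, 0, 0, -0.05], [0.64, -0.7, 0.03, 0, 0, 0, -0.05], [0.87, -0.95, 0.03, 0, 0, 0, -0.05]]

```text
time: 22.8
position: [0.4719, -0.1877, 0.1974]
tool_rot: [-2.901, -1.198, 0.003]
ft_force: [0.8, 0.7, -0.1]
grip_width: 0.477
grip_force: 0.0
```

Emit:
play_rows:
  increments:
    - [[0.32, -0.35, 0, 0, 0, 0, -0.05], [0.64, -0.7, 0, 0, 0, 0, -0.05], [0.87, -0.95, 0, 0, 0, 0, -0.05]]

```text
time: 23.1
position: [0.4666, -0.0591, 0.1979]
tool_rot: [-2.902, -1.2, 0.003]
ft_force: [0.2, 0.3, -0.5]
grip_width: 0.479
grip_force: 0.0
```

Emit:
play_rows:
  increments:
    - [[0.32, -0.35, 0, 0, 0, 0, -0.05], [0.64, -0.7, 0, 0, 0, 0, -0.05], [0.87, -0.95, 0, 0, 0, 0, -0.05]]

```text
time: 23.4
position: [0.4613, 0.0694, 0.1982]
tool_rot: [-2.902, -1.2, 0.002]
ft_force: [-0.1, 0.4, -0.1]
grip_width: 0.477
grip_force: 0.0
```

Emit:
play_rows:
  increments:
    - [[0.32, -0.35, 0, 0, 0, 0, -0.05], [0.64, -0.7, 0, 0, 0, 0, -0.05], [0.88, -0.96, 0, 0, 0, 0, -0.05], [0.88, -0.96, 0, 0, 0, 0, -0.05], [0.88, -0.96, 0, 0, 0, 0, -0.05]]

```text
time: 23.9
position: [0.4566, 0.1967, 0.198]
tool_rot: [-2.903, -1.2, 0.004]
ft_force: [0.5, -1.5, -1.0]
grip_width: 0.476
grip_force: 0.0
```

```bash
python3 -c "
from h import *
print(go([.4585,.1975,.129]))"; python3 wl.py
```

```text
[0.021 0.009 0.69 ]
t 23.9 case [-0.1248  0.4177] world [0.4566 0.1967 0.198 ] theta 44.92 tilt [-0.0024 -0.0005] q [ 0.36  0.14 -0.87  1.92  0.12  1.14 -1.34] w 0.476 F [ 0.5 -1.5 -1. ]
(np.float64(180.0), np.float64(34.0), np.int32(55), np.int32(56), np.float64(0.4982), np.float64(0.3208))
(np.float64(213.0), np.float64(150.0), np.int32(49), np.int32(45), np.float64(0.4622), np.float64(0.2631))
(np.float64(287.0), np.float64(224.0), np.int32(42), np.int32(47), np.float64(0.4608), np.float64(0.1977))
(np.float64(534.0), np.float64(253.0), np.int32(65), np.int32(84), np.float64(0.5651), np.float64(0.0629))
(np.float64(183.0), np.float64(299.0), np.int32(27), np.int32(59), np.float64(0.3706), np.float64(0.2099))
(np.float64(386.0), np.float64(300.0), np.int32(18), np.int32(60), np.float64(0.4704), np.float64(0.1094))
(np.float64(46.0), np.float64(337.0), np.int32(34), np.int32(47), np.float64(0.2719), np.float64(0.2614))
```

Emit:
play_rows:
  increments:
    - [[0.02, 0, 0.35, 0, 0, 0, -0.05], [0.02, 0, 0.6, 0, 0, 0, -0.05], [0.02, 0, 0.69, 0, 0, 0, -0.05], [0.02, 0, 0.69, 0, 0, 0, -0.05], [0.02, 0, 0.69, 0, 0, 0, -1], [0.02, 0, 0.69, 0, 0, 0, -1], [0.02, 0, 0.69, 0, 0, 0, -1], [0.02, 0, 0.69, 0, 0, 0, -1]]

```text
time: 24.75
position: [0.4599, 0.198, 0.1314]
tool_rot: [2.904, 1.196, 0.003]
ft_force: [0.1, -0.4, 4.9]
grip_width: 0.309
grip_force: 25.0
```

Emit:
play_rows:
  increments:
    - [[0, 0, -0.3, 0, 0, 0, -1], [0, 0, -0.6, 0, 0, 0, -1], [-0.22, 0.25, -0.75, 0, 0, 0, -1], [-0.45, 0.5, -0.75, 0, 0, 0, -1], [-0.7, 0.8, -0.75, 0, 0, 0, -1], [-0.76, 0.86, -0.75, 0, 0, 0, -1]]

```text
time: 25.35
position: [0.4658, 0.0783, 0.2052]
tool_rot: [2.906, 1.187, -0.002]
ft_force: [-0.0, 0.4, -1.2]
grip_width: 0.312
grip_force: 25.0
```

Emit:
play_rows:
  increments:
    - [[-0.28, 0.31, 0, 0, 0, 0, -1], [-0.56, 0.62, 0, 0, 0, 0, -1], [-0.76, 0.86, 0, 0, 0, 0, -1]]

```text
time: 25.65
position: [0.4719, -0.0333, 0.2053]
tool_rot: [2.904, 1.195, -0.001]
ft_force: [0.9, -0.1, -1.1]
grip_width: 0.312
grip_force: 25.0
```

Emit:
play_rows:
  increments:
    - [[-0.28, 0.31, 0, 0, 0, 0, -1], [-0.56, 0.62, 0, 0, 0, 0, -1], [-0.76, 0.86, 0, 0, 0, 0, -1]]

```text
time: 25.95
position: [0.4786, -0.1482, 0.2052]
tool_rot: [2.905, 1.194, -0.001]
ft_force: [0.1, 0.2, -0.5]
grip_width: 0.312
grip_force: 25.0
```

Emit:
play_rows:
  increments:
    - [[-0.28, 0.31, 0, 0, 0, 0, -1], [-0.56, 0.62, 0, 0, 0, 0, -1], [-0.76, 0.86, 0, 0, 0, 0, -1], [-0.76, 0.86, 0, 0, 0, 0, -1], [-0.76, 0.86, 0, 0, 0, 0, -1]]

```text
time: 26.45
position: [0.4856, -0.2601, 0.2048]
tool_rot: [-2.904, -1.195, -0.0]
ft_force: [0.8, 0.9, -0.5]
grip_width: 0.317
grip_force: 25.0
```

```bash
python3 -c "
from h import *
st();print(go([.4865,-.2599,.108]))
a=cv2.imread('pics/w5.png');b,_=snap('wrist','w6.png')
cv2.imwrite('pics/w56.png',cv2.resize(np.hstack([a,b]),(800,300)))"
```

```text
t 26.45 case [-0.0309 -0.0304] world [ 0.4856 -0.2601  0.2048] theta 44.74 tilt [-0.0004  0.0015] q [ 0.88  0.21 -0.49  1.8   0.1   1.17 -0.43] w 0.317 F [ 0.8  0.9 -0.5]
[0.007 0.006 0.968]
```

View pics/w56.png

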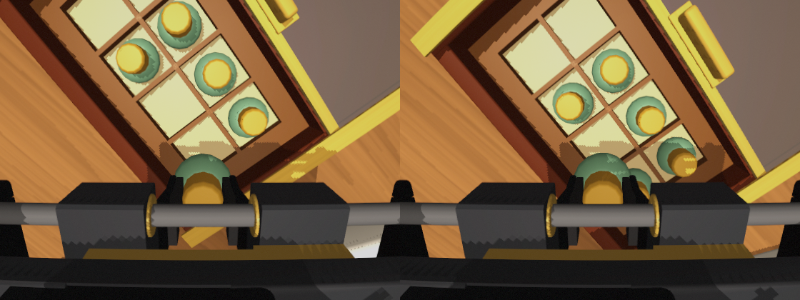

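Both views show the placed jars seated upright in their pockets, at (650,115), (678,160) and (635,180) in the right half. The next jar is held at (603,185) over its pocket.

Emit:
play_rows:
  increments:
    - [[0.01, 0, 0.3, 0, 0, 0, -1], [0.01, 0, 0.6, 0, 0, 0, -1], [0.01, 0, 0.8, 0, 0, 0, -1], [0.01, 0, 0.95, 0, 0, 0, -1], [0.01, 0, 0.95, 0, 0, 0, -1], [0.01, 0, 0.95, 0, 0, 0, -1]]

```text
time: 27.1
position: [0.4868, -0.2589, 0.1107]
tool_rot: [2.903, 1.199, 0.001]
ft_force: [0.1, 0.3, -2.0]
grip_width: 0.314
grip_force: 25.0
```

Emit:
play_rows:
  increments:
    - [[0, 0, 0.01, 0, 0, 0, -1], [0, 0, 0.01, 0, 0, 0, -0.05], [0, 0, 0.01, 0, 0, 0, -0.05], [0, 0, 0.01, 0, 0, 0, -0.05], [0, 0, -0.3, 0, 0, 0, -0.05], [0, 0, -0.6, 0, 0, 0, -0.05], [0, 0, -0.93, 0, 0, 0, -0.05], [0, 0, -0.93, 0, 0, 0, -0.05]]

```text
time: 27.9
position: [0.4889, -0.2608, 0.2085]
tool_rot: [2.898, 1.194, 0.008]
ft_force: [0.0, 0.1, 0.9]
grip_width: 0.476
grip_force: 0.0
```

```bash
python3 sp.py
```

```text
t 27.9 case [-0.0275 -0.0306] world [ 0.4889 -0.2608  0.2085] theta 44.78 tilt [ 0.0079 -0.0051] q [ 0.88  0.2  -0.49  1.79  0.11  1.16 -0.43] w 0.476 F [0.  0.1 0.9]
[0.4588 0.2647 0.0028] delta to hover .2: [ 3.498 -3.921  0.034]
[0.4963 0.3249 0.0023] delta to hover .2: [ 4.189 -4.084  0.033]
```

Emit:
play_rows:
  increments:
    - [[0.32, -0.35, 0.01, 0, 0, 0, -0.05], [0.64, -0.7, 0.03, 0, 0, 0, -0.05], [0.88, -0.98, 0.04, 0, 0, 0, -0.05]]

```text
time: 28.3
position: [0.4786, -0.1253, 0.1976]
tool_rot: [-2.902, -1.198, 0.003]
ft_force: [0.7, -0.4, -0.1]
grip_width: 0.474
grip_force: 0.0
```

Emit:
play_rows:
  increments:
    - [[0.32, -0.35, 0, 0, 0, 0, -0.05], [0.64, -0.7, 0, 0, 0, 0, -0.05], [0.88, -0.98, 0, 0, 0, 0, -0.05]]

```text
time: 28.6
position: [0.4718, 0.0063, 0.198]
tool_rot: [-2.902, -1.199, 0.003]
ft_force: [-0.0, -0.3, 0.3]
grip_width: 0.474
grip_force: 0.0
```

Emit:
play_rows:
  increments:
    - [[0.32, -0.35, 0, 0, 0, 0, -0.05], [0.64, -0.7, 0, 0, 0, 0, -0.05], [0.88, -0.98, 0, 0, 0, 0, -0.05]]

```text
time: 28.9
position: [0.4651, 0.1376, 0.1982]
tool_rot: [-2.903, -1.199, 0.002]
ft_force: [1.1, 0.6, -0.8]
grip_width: 0.474
grip_force: 0.0
```

Emit:
play_rows:
  increments:
    - [[0.32, -0.35, 0, 0, 0, 0, -0.05], [0.64, -0.7, 0, 0, 0, 0, -0.05], [0.88, -0.98, 0, 0, 0, 0, -0.05], [0.88, -0.98, 0, 0, 0, 0, -0.05], [0.88, -0.98, 0, 0, 0, 0, -0.05]]

```text
time: 29.4
position: [0.4588, 0.267, 0.1979]
tool_rot: [-2.902, -1.201, 0.004]
ft_force: [-0.0, 0.6, -0.0]
grip_width: 0.471
grip_force: 0.0
```

```bash
python3 -c "
from h import *
print(go([.4603,.2659,.129]))"; python3 wl.py
```

```text
[0.005 0.019 0.689]
t 29.4 case [-0.1326  0.4875] world [0.4588 0.267  0.1979] theta 44.96 tilt [-0.0027 -0.0006] q [ 0.24  0.24 -0.91  1.84  0.21  1.16 -1.53] w 0.471 F [-0.   0.6 -0. ]
(np.float64(262.0), np.float64(122.0), np.int32(46), np.int32(46), np.float64(0.4979), np.float64(0.3237))
(np.float64(289.0), np.float64(226.0), np.int32(42), np.int32(47), np.float64(0.4626), np.float64(0.2659))
(np.float64(179.0), np.float64(304.0), np.int32(13), np.int32(59), np.float64(0.3682), np.float64(0.2796))
(np.float64(386.0), np.float64(300.0), np.int32(18), np.int32(60), np.float64(0.4725), np.float64(0.1794))
(np.float64(46.0), np.float64(337.0), np.int32(34), np.int32(47), np.float64(0.2741), np.float64(0.3316))
```

Emit:
play_rows:
  increments:
    - [[0.01, 0.01, 0.35, 0, 0, 0, -0.05], [0.01, 0.01, 0.6, 0, 0, 0, -0.05], [0.01, 0.01, 0.69, 0, 0, 0, -0.05], [0.01, 0.01, 0.69, 0, 0, 0, -0.05], [0.01, 0.01, 0.69, 0, 0, 0, -1], [0.01, 0.01, 0.69, 0, 0, 0, -1], [0.01, 0.01, 0.69, 0, 0, 0, -1], [0.01, 0.01, 0.69, 0, 0, 0, -1]]

```text
time: 30.25
position: [0.4622, 0.2667, 0.1314]
tool_rot: [2.904, 1.197, 0.004]
ft_force: [0.8, -0.8, 4.0]
grip_width: 0.31
grip_force: 25.0
```

Emit:
play_rows:
  increments:
    - [[0, 0, -0.3, 0, 0, 0, -1], [0, 0, -0.6, 0, 0, 0, -1], [-0.16, 0.27, -0.75, 0, 0, 0, -1], [-0.32, 0.53, -0.75, 0, 0, 0, -1], [-0.5, 0.83, -0.75, 0, 0, 0, -1], [-0.55, 0.92, -0.75, 0, 0, 0, -1]]

```text
time: 30.85
position: [0.4881, 0.158, 0.2052]
tool_rot: [2.905, 1.188, -0.001]
ft_force: [0.3, -0.7, -0.8]
grip_width: 0.316
grip_force: 25.0
```

Emit:
play_rows:
  increments:
    - [[-0.2, 0.33, 0, 0, 0, 0, -1], [-0.4, 0.66, 0, 0, 0, 0, -1], [-0.55, 0.92, 0, 0, 0, 0, -1]]

```text
time: 31.15
position: [0.513, 0.0566, 0.2052]
tool_rot: [2.904, 1.196, -0.0]
ft_force: [1.4, 0.7, -0.1]
grip_width: 0.311
grip_force: 25.0
```

Emit:
play_rows:
  increments:
    - [[-0.2, 0.33, 0, 0, 0, 0, -1], [-0.4, 0.66, 0, 0, 0, 0, -1], [-0.55, 0.92, 0, 0, 0, 0, -1]]

```text
time: 31.45
position: [0.5389, -0.0477, 0.2052]
tool_rot: [2.905, 1.195, -0.0]
ft_force: [0.3, 0.1, -0.8]
grip_width: 0.309
grip_force: 25.0
```

Emit:
play_rows:
  increments:
    - [[-0.2, 0.33, 0, 0, 0, 0, -1], [-0.4, 0.66, 0, 0, 0, 0, -1], [-0.55, 0.92, 0, 0, 0, 0, -1], [-0.55, 0.92, 0, 0, 0, 0, -1], [-0.55, 0.92, 0, 0, 0, 0, -1]]

```text
time: 31.95
position: [0.5644, -0.1495, 0.2049]
tool_rot: [-2.904, -1.195, -0.0]
ft_force: [0.4, 0.4, -0.5]
grip_width: 0.311
grip_force: 25.0
```

```bash
python3 -c "
from h import *
st();print(go([.563,-.1497,.109]));snap('wrist','w7.png')"
```

```text
t 31.95 case [0.0313 0.0904] world [ 0.5644 -0.1495  0.2049] theta 44.74 tilt [-0.0006  0.0014] q [ 0.76  0.3  -0.65  1.71  0.19  1.19 -0.72] w 0.311 F [ 0.4  0.4 -0.5]
[-0.012 -0.007  0.959]
```

Emit:
play_rows:
  increments:
    - [[-0.01, -0.01, 0.3, 0, 0, 0, -1], [-0.01, -0.01, 0.6, 0, 0, 0, -1], [-0.01, -0.01, 0.8, 0, 0, 0, -1], [-0.01, -0.01, 0.95, 0, 0, 0, -1], [-0.01, -0.01, 0.95, 0, 0, 0, -1], [-0.01, -0.01, 0.95, 0, 0, 0, -1]]

```text
time: 32.6
position: [0.5634, -0.1486, 0.1107]
tool_rot: [2.904, 1.199, 0.001]
ft_force: [-0.0, 1.1, -0.3]
grip_width: 0.312
grip_force: 25.0
```

Emit:
play_rows:
  increments:
    - [[0, 0, 0.01, 0, 0, 0, -1], [0, 0, 0.01, 0, 0, 0, -0.05], [0, 0, 0.01, 0, 0, 0, -0.05], [0, 0, 0.01, 0, 0, 0, -0.05], [0, 0, -0.3, 0, 0, 0, -0.05], [0, 0, -0.6, 0, 0, 0, -0.05], [0, 0, -0.93, 0, 0, 0, -0.05], [0, 0, -0.93, 0, 0, 0, -0.05]]

```text
time: 33.4
position: [0.5659, -0.15, 0.2085]
tool_rot: [2.899, 1.195, 0.011]
ft_force: [0.7, -0.8, -0.4]
grip_width: 0.474
grip_force: 0.0
```

```bash
python3 sp.py
```

```text
t 33.4 case [0.0329 0.0901] world [ 0.5659 -0.15    0.2085] theta 44.79 tilt [ 0.0086 -0.0031] q [ 0.77  0.3  -0.65  1.71  0.2   1.19 -0.72] w 0.474 F [ 0.7 -0.8 -0.4]
[0.4964 0.3249 0.0025] delta to hover .2: [ 2.868 -3.843  0.035]
```

Emit:
play_rows:
  increments:
    - [[0.28, -0.36, 0.01, 0, 0, 0, -0.05], [0.55, -0.72, 0.03, 0, 0, 0, -0.05], [0.72, -0.96, 0.04, 0, 0, 0, -0.05]]

```text
time: 33.8
position: [0.545, -0.0273, 0.1977]
tool_rot: [-2.901, -1.2, 0.003]
ft_force: [1.2, 0.2, -0.6]
grip_width: 0.478
grip_force: 0.0
```

Emit:
play_rows:
  increments:
    - [[0.28, -0.36, 0, 0, 0, 0, -0.05], [0.55, -0.72, 0, 0, 0, 0, -0.05], [0.72, -0.96, 0, 0, 0, 0, -0.05]]

```text
time: 34.1
position: [0.5282, 0.0916, 0.198]
tool_rot: [-2.901, -1.201, 0.003]
ft_force: [0.6, -0.0, -0.1]
grip_width: 0.471
grip_force: 0.0
```

Emit:
play_rows:
  increments:
    - [[0.28, -0.36, 0, 0, 0, 0, -0.05], [0.55, -0.72, 0, 0, 0, 0, -0.05], [0.72, -0.96, 0, 0, 0, 0, -0.05]]

```text
time: 34.4
position: [0.5115, 0.2102, 0.198]
tool_rot: [-2.901, -1.201, 0.003]
ft_force: [-0.2, 0.6, -0.1]
grip_width: 0.475
grip_force: 0.0
```

Emit:
play_rows:
  increments:
    - [[0.28, -0.36, 0, 0, 0, 0, -0.05], [0.55, -0.72, 0, 0, 0, 0, -0.05], [0.72, -0.96, 0, 0, 0, 0, -0.05], [0.72, -0.96, 0, 0, 0, 0, -0.05], [0.72, -0.96, 0, 0, 0, 0, -0.05]]

```text
time: 34.9
position: [0.496, 0.3258, 0.1977]
tool_rot: [2.903, 1.2, -0.004]
ft_force: [1.1, -0.3, 0.2]
grip_width: 0.473
grip_force: 0.0
```

```bash
python3 -c "
from h import *
print(go([.498,.326,.129]))"; python3 wl.py
```

```text
[0.018 0.013 0.687]
t 34.9 case [-0.1042  0.551 ] world [0.496  0.3258 0.1977] theta 44.91 tilt [-0.0023 -0.0014] q [ 0.08  0.39 -0.86  1.69  0.31  1.21 -1.65] w 0.473 F [ 1.1 -0.3  0.2]
(np.float64(287.0), np.float64(225.0), np.int32(43), np.int32(46), np.float64(0.4999), np.float64(0.326))
(np.float64(388.0), np.float64(303.0), np.int32(12), np.int32(59), np.float64(0.5091), np.float64(0.2356))
(np.float64(46.0), np.float64(337.0), np.int32(34), np.int32(47), np.float64(0.3117), np.float64(0.3904))
```

Emit:
play_rows:
  increments:
    - [[0.02, 0.01, 0.35, 0, 0, 0, -0.05], [0.02, 0.01, 0.6, 0, 0, 0, -0.05], [0.02, 0.01, 0.69, 0, 0, 0, -0.05], [0.02, 0.01, 0.69, 0, 0, 0, -0.05], [0.02, 0.01, 0.69, 0, 0, 0, -1], [0.02, 0.01, 0.69, 0, 0, 0, -1], [0.02, 0.01, 0.69, 0, 0, 0, -1], [0.02, 0.01, 0.69, 0, 0, 0, -1]]

```text
time: 35.75
position: [0.4998, 0.3268, 0.1316]
tool_rot: [2.904, 1.197, 0.004]
ft_force: [0.4, -0.9, 4.2]
grip_width: 0.313
grip_force: 25.0
```

Emit:
play_rows:
  increments:
    - [[0, 0, -0.3, 0, 0, 0, -1], [0, 0, -0.6, 0, 0, 0, -1], [-0.22, 0.23, -0.75, 0, 0, 0, -1], [-0.47, 0.48, -0.75, 0, 0, 0, -1], [-0.75, 0.77, -0.75, 0, 0, 0, -1], [-0.81, 0.84, -0.75, 0, 0, 0, -1]]

```text
time: 36.35
position: [0.5014, 0.2042, 0.2048]
tool_rot: [2.904, 1.187, -0.003]
ft_force: [0.4, -0.7, -1.2]
grip_width: 0.312
grip_force: 25.0
```

Emit:
play_rows:
  increments:
    - [[-0.27, 0.28, 0, 0, 0, 0, -1], [-0.54, 0.56, 0, 0, 0, 0, -1], [-0.81, 0.84, 0, 0, 0, 0, -1]]

```text
time: 36.65
position: [0.5021, 0.0924, 0.2053]
tool_rot: [2.904, 1.199, 0.0]
ft_force: [-0.4, 0.3, -1.4]
grip_width: 0.315
grip_force: 25.0
```

Emit:
play_rows:
  increments:
    - [[-0.27, 0.28, 0, 0, 0, 0, -1], [-0.54, 0.56, 0, 0, 0, 0, -1], [-0.82, 0.84, 0, 0, 0, 0, -1]]

```text
time: 36.95
position: [0.5033, -0.0251, 0.2054]
tool_rot: [2.904, 1.198, 0.001]
ft_force: [1.1, -0.5, -1.9]
grip_width: 0.312
grip_force: 25.0
```

Emit:
play_rows:
  increments:
    - [[-0.27, 0.28, 0, 0, 0, 0, -1], [-0.54, 0.56, 0, 0, 0, 0, -1], [-0.82, 0.84, 0, 0, 0, 0, -1], [-0.82, 0.84, 0, 0, 0, 0, -1], [-0.82, 0.84, 0, 0, 0, 0, -1]]

```text
time: 37.45
position: [0.5043, -0.142, 0.205]
tool_rot: [-2.905, -1.194, -0.0]
ft_force: [0.6, 0.7, -1.9]
grip_width: 0.316
grip_force: 25.0
```

```bash
python3 -c "
from h import *
st();print(go([.5036,-.1411,.1095]));snap('wrist','w8.png')"
```

```text
t 37.45 case [-0.0292  0.0892] world [ 0.5043 -0.142   0.205 ] theta 44.68 tilt [-0.0002  0.001 ] q [ 0.82  0.16 -0.64  1.85  0.11  1.16 -0.65] w 0.316 F [ 0.6  0.7 -1.9]
[ 0.001 -0.011  0.955]
```

Emit:
play_rows:
  increments:
    - [[0, -0.01, 0.3, 0, 0, 0, -1], [0, -0.01, 0.6, 0, 0, 0, -1], [0, -0.01, 0.8, 0, 0, 0, -1], [0, -0.01, 0.95, 0, 0, 0, -1], [0, -0.01, 0.95, 0, 0, 0, -1], [0, -0.01, 0.95, 0, 0, 0, -1]]

```text
time: 38.1
position: [0.5042, -0.14, 0.1106]
tool_rot: [2.904, 1.2, 0.001]
ft_force: [0.8, -0.7, -1.1]
grip_width: 0.311
grip_force: 25.0
```

Emit:
play_rows:
  increments:
    - [[0, 0, 0.01, 0, 0, 0, -1], [0, 0, 0.01, 0, 0, 0, -0.05], [0, 0, 0.01, 0, 0, 0, -0.05], [0, 0, 0.01, 0, 0, 0, -0.05], [0, 0, -0.3, 0, 0, 0, -0.05], [0, 0, -0.6, 0, 0, 0, -0.05], [0, 0, -0.95, 0, 0, 0, -0.05], [0, 0, -0.95, 0, 0, 0, -0.05]]

```text
time: 38.9
position: [0.5066, -0.1415, 0.2104]
tool_rot: [2.898, 1.194, 0.01]
ft_force: [1.0, 0.0, -0.3]
grip_width: 0.473
grip_force: 0.0
```

Emit:
play_rows:
  increments:
    - [[0.08, 0.4, 0, 0, 0, 0, -1], [0.15, 0.8, 0, 0, 0, 0, -1], [0.15, 0.95, 0, 0, 0, 0, -1]]

```text
time: 39.2
position: [0.5832, -0.2004, 0.2045]
tool_rot: [2.905, 1.194, 0.002]
ft_force: [0.6, 0.9, -0.8]
grip_width: 0.288
grip_force: 0.0
```

Emit:
play_rows:
  increments:
    - [[0.08, 0.4, -0.2, 0, 0, 0.09, -1], [0.15, 0.8, -0.4, 0, 0, 0.18, -1], [0.15, 0.95, -0.5, 0, 0, 0.27, -1], [0.15, 0.95, -0.5, 0, 0, 0.36, -1], [0.15, 0.95, -0.5, 0, 0, 0.45, -1], [0.15, 0.95, -0.5, 0, 0, 0.54, -1], [0.15, 0.95, -0.5, 0, 0, 0.59, -1], [0.15, 0.95, -0.5, 0, 0, 0.59, -1]]

```text
time: 40.0
position: [0.6587, -0.2547, 0.2545]
tool_rot: [3.133, -0.228, -0.001]
ft_force: [-0.1, 0.5, -0.7]
grip_width: 0.004
grip_force: 0.0
```

```bash
python3 -c "
from h import *
st();a,_=snap('scene','s9.png');b,_=snap('side','d9.png')
A=cv2.resize(a[120:300,30:330],None,fx=1.3,fy=1.3);B=cv2.resize(b[130:234,180:360],(390,234))
cv2.imwrite('pics/sd9.png',np.hstack([A,B]))"
```

```text
t 40.0 case [ 0.1397 -0.0003] world [ 0.6587 -0.2547  0.2545] theta -8.32 tilt [-0.0009 -0.0001] q [ 0.62  0.49 -0.42  1.33  0.2   1.36 -1.51] w 0.004 F [-0.1  0.5 -0.7]
```

View pics/sd9.png

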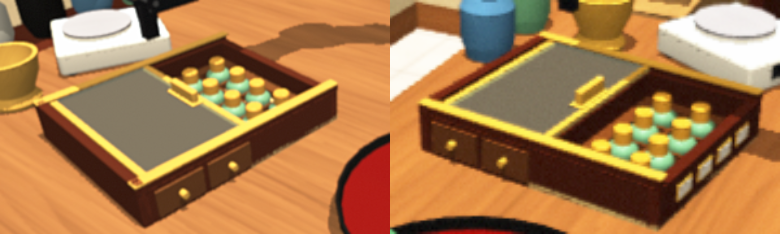

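Both views show eight jars standing upright in the bay, with the cover fully back. A quick check of the lid positions against the pockets, while the fingers move behind the pull.

```bash
python3 - <<'E'
from sp import *
for n,f in(("scene","s9.png"),("side","d9.png")):
    a=lids(n,cv2.imread("pics/"+f),.043);c=tocase(a)
    print(n,c[(abs(c[:,0])<.08)&(abs(c[:,1])<.14)].round(3).tolist())
print(go([*toworld([.14,0]),.142]))
E
```

```text
scene [[-0.032, -0.097], [-0.034, -0.037], [-0.03, 0.025], [0.029, -0.034], [0.028, 0.028], [0.028, 0.087]]
side [[0.028, -0.06], [-0.034, -0.091], [-0.033, -0.032], [0.027, 0.029]]
[ 0.004 -0.002  1.127]
```

Emit:
play_rows:
  increments:
    - [[0.1, 0, 0.4, 0, 0, 0, -1], [0.1, 0, 0.8, 0, 0, 0, -1], [0.1, 0, 1, 0, 0, 0, -1], [0.1, 0, 1, 0, 0, 0, -1]]

```text
time: 40.5
position: [0.6663, -0.2556, 0.1504]
tool_rot: [-3.131, 0.225, 0.012]
ft_force: [-0.8, -0.2, -0.4]
grip_width: 0.006
grip_force: 0.0
```

Emit:
play_rows:
  increments:
    - [[0, 0, 0.06, 0, 0, 0, -1], [0, 0, 0.12, 0, 0, 0, -1], [0, 0, 0.12, 0, 0, 0, -1], [0, 0, 0.12, 0, 0, 0, -1]]

```text
time: 40.9
position: [0.6692, -0.2563, 0.1443]
tool_rot: [3.133, -0.227, 0.002]
ft_force: [-0.5, -0.0, -0.1]
grip_width: 0.008
grip_force: 0.0
```

Emit:
play_rows:
  increments:
    - [[-0.12, 0, 0, 0, 0, 0, -1], [-0.25, 0, 0, 0, 0, 0, -1], [-0.37, 0, 0, 0, 0, 0, -1], [-0.5, 0, 0, 0, 0, 0, -1], [-0.62, 0, 0, 0, 0, 0, -1], [-0.75, 0, 0, 0, 0, 0, -1], [-0.87, 0, 0, 0, 0, 0, -1], [-1, 0, 0, 0, 0, 0, -1]]

```text
time: 41.7
position: [0.5708, -0.2419, 0.1445]
tool_rot: [3.132, -0.227, 0.007]
ft_force: [1.9, -2.4, -0.6]
grip_width: 0.003
grip_force: 1.4
```

Emit:
play_rows:
  increments:
    - [[-0.12, 0, 0, 0, 0, 0, -1], [-0.25, 0, 0, 0, 0, 0, -1], [-0.37, 0, 0, 0, 0, 0, -1], [-0.5, 0, 0, 0, 0, 0, -1], [-0.62, 0, 0, 0, 0, 0, -1], [-0.75, 0, 0, 0, 0, 0, -1], [-0.87, 0, 0, 0, 0, 0, -1], [-0.95, 0, 0, 0, 0, 0, -1]]

```text
time: 42.5
position: [0.4746, -0.2278, 0.1433]
tool_rot: [3.133, -0.228, -0.001]
ft_force: [2.4, -0.7, 2.4]
grip_width: 0.007
grip_force: 1.2
```

```bash
python3 -c "
from h import *
st()"
```

```text
t 42.5 case [-0.0464  0.    ] world [ 0.4746 -0.2278  0.1433] theta -8.32 tilt [-0.0004 -0.0002] q [ 0.79  0.22 -0.44  1.92  0.11  1.03 -1.4 ] w 0.007 F [ 2.4 -0.7  2.4]
```

Nearly shut, and the force is still only friction (2.4 N). Creeping on to the stop.

Emit:
play_rows:
  increments:
    - [[-0.04, 0, 0, 0, 0, 0, -1], [-0.08, 0, 0, 0, 0, 0, -1], [-0.1, 0, 0, 0, 0, 0, -1], [-0.1, 0, 0, 0, 0, 0, -1]]

```text
time: 42.9
position: [0.4654, -0.2264, 0.143]
tool_rot: [-3.133, 0.228, 0.002]
ft_force: [0.9, -0.7, 0.6]
grip_width: 0.004
grip_force: 0.4
```

```bash
python3 -c "
from h import *
st()"
```

```text
t 42.9 case [-0.0557  0.0001] world [ 0.4654 -0.2264  0.143 ] theta -8.31 tilt [-0.0011  0.0004] q [ 0.8   0.2  -0.44  1.94  0.1   1.03 -1.39] w 0.004 F [ 0.9 -0.7  0.6]
```

Emit:
play_rows:
  increments:
    - [[-0.03, 0, 0, 0, 0, 0, -1], [-0.05, 0, 0, 0, 0, 0, -1], [-0.05, 0, 0, 0, 0, 0, -1]]

```text
time: 43.2
position: [0.4605, -0.2256, 0.143]
tool_rot: [-3.133, 0.228, 0.002]
ft_force: [0.6, 0.1, 0.1]
grip_width: 0.007
grip_force: 0.5
```

Emit:
play_rows:
  increments:
    - [[-0.03, 0, 0, 0, 0, 0, -1], [-0.05, 0, 0, 0, 0, 0, -1], [-0.05, 0, 0, 0, 0, 0, -1]]

```text
time: 43.5
position: [0.4582, -0.2252, 0.1434]
tool_rot: [3.133, -0.227, 0.01]
ft_force: [9.6, -2.6, -6.4]
grip_width: 0.006
grip_force: 4.5
```

```bash
python3 -c "
from h import *
st()"
```

```text
t 43.5 case [-0.063   0.0004] world [ 0.4582 -0.2252  0.1434] theta -8.27 tilt [ 0.0062 -0.0012] q [ 0.81  0.18 -0.44  1.96  0.09  1.02 -1.38] w 0.006 F [ 9.6 -2.6 -6.4]
```

The stop force has appeared. Total travel between the two stops is 0.18 m with the 19 mm pads, as it should be. Pressing slightly more, then backing off and lifting clear.

Emit:
play_rows:
  increments:
    - [[-0.04, 0, 0, 0, 0, 0, -1], [-0.04, 0, 0, 0, 0, 0, -1], [-0.04, 0, 0, 0, 0, 0, -1]]

```text
time: 43.8
position: [0.4576, -0.225, 0.1439]
tool_rot: [3.132, -0.226, 0.023]
ft_force: [17.9, -3.6, -14.6]
grip_width: 0.006
grip_force: 9.0
```

Emit:
play_rows:
  increments:
    - [[0.1, 0, 0, 0, 0, 0, -1], [0.25, 0, 0, 0, 0, 0, -1], [0.25, 0, -0.3, 0, 0, 0, -1], [0.25, 0, -0.6, 0, 0, 0, -1], [0.25, 0, -0.95, 0, 0, 0, -1]]

```text
time: 44.3
position: [0.4754, -0.2275, 0.238]
tool_rot: [-3.131, 0.227, 0.007]
ft_force: [0.4, -0.1, 0.5]
grip_width: 0.005
grip_force: 0.0
```

Emit:
play_rows:
  increments:
    - [[-0.4, 0, -0.3, 0, 0, 0, -1], [-0.7, 0, -0.6, 0, 0, 0, -1], [-0.7, 0, -0.9, 0, 0, 0, -1], [-0.7, 0, -0.9, 0, 0, 0, -1]]

```text
time: 44.7
position: [0.4078, -0.2184, 0.3324]
tool_rot: [3.129, -0.229, 0.008]
ft_force: [0.7, -0.4, 0.5]
grip_width: 0.003
grip_force: 0.0
```

```bash
python3 -c "
from h import *
st();a,_=snap('wrist','w10.png');b,_=snap('scene','s10.png')
cv2.imwrite('pics/f.png',cv2.resize(np.hstack([a,b]),(800,300)))"
```

```text
t 44.7 case [-0.1138 -0.0002] world [ 0.4078 -0.2184  0.3324] theta -8.37 tilt [ 0.0046 -0.0042] q [ 0.88 -0.09 -0.41  1.82 -0.04  1.4  -1.24] w 0.003 F [ 0.7 -0.4  0.5]
```

View pics/f.png

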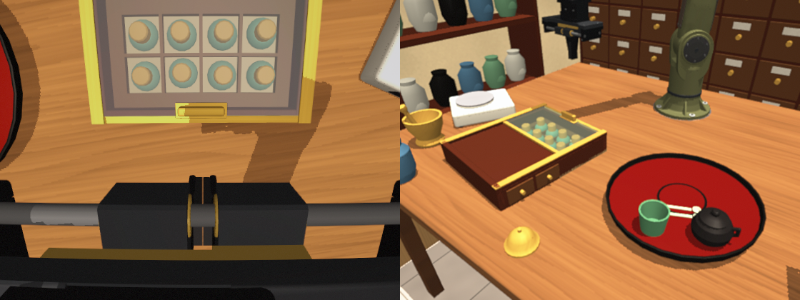

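The final views show all eight pockets filled under the shut cover, with the pull at (200,110), and the cup, pot and spoons where they were.

```bash
python3 -c "
from bench import ctrl
print(ctrl.close_job())"
```

```text
the job is handed in; nothing more can be done
None
```

The job is handed in at about 45 s of the 210 s allowed: all six spares stand lid up in the six empty pockets, the cover was slid fully back and then shut to its stop, and the last pictures show the cup, pot and spoons where they were.

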